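# Gauge the selector bushing with a go / no-go plug gauge

### The job

Check the bushing of the gear selector housing with the double-ended plug gauge: slide the long go end into the bore until its collar bears on the bushing's face under a steady push of about 10 N, pull it out, then hold the short, fatter no-go end squarely and centrally against the mouth of the bore with the same 10 N for a full second to confirm that it will not enter. Then lay the gauge back in its V-shaped rest and let go. It is a measuring tool, so feel your way: never push or knock it with more than 25 N, and leave the other parts on the bench where they are.

Things in the scene. Friction and masses are not known exactly. Their poses are not given: they have to be found in the camera images.
- gauge: double-ended plug gauge, steel and aluminium, 0.2 to 0.33 kg, 148 mm long, lying level in the rest. Origin: middle of the handle, on the axis; x points to the go end. Six-sided handle x -45 to 45 mm, 18 mm across flats; two flats face +y and -y, upright in the rest: grip these mid-handle from above. A round collar, 30 mm across, 5 mm thick, at each end of the handle (|x| 45 to 50)
- go_mid (a point): point on the gauge's axis in the go end, 15 mm from the collar's outer face (x = 65 mm of the gauge); coincides with bore_mid when the go end is fully home, from either side
- go_tip (a point): centre of the tip of the go end (x = 82 mm). The go end is the long thin one: 20 mm diameter, x 50 to 82, its edge broken by only 0.6 mm, so it must start within about 0.5 to 1 mm of the bore's axis
- nogo_tip (a point): centre of the flat face of the no-go end (x = -66 mm). The no-go end is the short fat one: 24 mm diameter, x -50 to -66, square edge
- housing: gear selector housing, cast aluminium, fixed to the bench. Origin at the underside, z up. Upright square boss 46 x 46 mm, 30 mm thick in y, top 98 mm up, with the bushing in it. Foot flange 10 mm high, x -52 to 68, y -33 to 33; a black selector gate, top 56 mm up, at x 26 to 66, y -25 to 25. Its y axis is within 0.35 rad of world y
- bore_mid (a point): middle of the bore of the bronze bushing, 75 mm above the bench; y runs along the bore. A level through bore, 21 mm diameter, 30 mm long, open and reachable from both faces of the boss; square-edged mouths, flush with the faces; either may be used for either end
- bore_left (a point): centre of the bore's mouth on the housing's +y face (y points out of the housing)
- bore_right (a point): centre of the bore's mouth on the housing's -y face (y points into the housing)
- rest: black gauge rest, fixed. Base 110 x 70 x 8 mm, origin at the underside, x along the gauge. Two posts 8 mm thick at x -33 and 33 mm with 120 degree V notches hold the handle, flats upright (notch tops 48 mm up, 47 mm wide in y); the 58 mm between the posts is free for the fingers. The gauge may lie either way round and has 8 mm end play either way
- rest_seat (a point): on the rest: where the gauge's origin lies when it is seated, 45 mm above the bench; x along the gauge
- socket: bystander: deep socket standing upright, 26 mm diameter, 70 mm high, origin at the underside
- screwdriver: bystander: lying screwdriver, about 200 mm, origin at its middle, x towards the tip
- bearing: bystander: steel ring 52 mm across, 14 mm high, origin at the underside
- pliers: bystander: lying pliers, 170 mm long, 15 mm high, origin near the pivot
- bezel: bystander: flat black selector bezel, 100 x 96 x 6 mm, origin at the centre of the underside
- wrench: bystander: lying wrench, about 220 mm, origin at its middle
- bolt0: bystander: brass bolt standing on its head in the small steel tray, 26 mm high
- bolt1: bystander: the second such bolt in the tray
Mind the look-alikes: they are no part of the job. Of the things shaped like the gauge, the steel one is meant.

How it is judged:
By the outcome, as a careful person would: the job done as asked, in the order asked, and still so for the second after the job is handed in, with the robot touching nothing.
It also fails if it takes over 72 s, if anything falls off the work surface, if the arm or the gripper's body presses on something with over 40 N, if the wrist force passes 120 N, or if a joint passes its speed limit or range.

### The arm

A 7-joint arm with a two-finger parallel gripper is mounted at the origin on the work surface. World frame = base frame: x ahead of the robot, y to its left, z up, the work surface at z = 0. Lengths are in m, angles in rad, forces in N, time in s.
With the tool pointing down it reaches from about 0.4 to 0.85 m from the base axis. Payload 4.5 kg.
Tool frame: the origin (TCP) lies between the finger pads; the fingertips stand 19 mm ahead of it and the grasp point (between the pads) is the TCP (r.nose_length is the distance from the TCP to the fingertips, in m); z points along the fingers, x is the direction in which the jaws open and shut, and the axes are right-handed (so a half turn about z gives the same grasp; the last joint's range is limited). The gripper opens to 88 mm and grips with 3 to 60 N. Pads are 18 mm wide; open, the fingers measure 123 mm over their backs; the gripper's body (75 mm by 187 mm) begins 45 mm behind the grasp point.
Start: joints at [-1.11, 0.689, -0.195, 1.565, 0.157, 0.902, -0.215], TCP at [0.259, 0.569, 0.258] pointing down, gripper open.
Joint ranges: [-3.01, 3.01], [-0.46, 2.08], [-1.47, 1.51], [0.13, 2.56], [-1, 4.14], [0.04, 2.09], [-2.66, 2.66]. Speed limits (rad/s): [2.57, 2.57, 3.14, 3.14, 3.14, 3.14, 3.14].

### API

Orientations are given as a unit quaternion [x, y, z, w].
In Python, from plant import get_state, vision, r gives the robot as it stands.
- The arm moves only by the tool play_rows, never from a script. Its argument "deltas" is a list that holds one entry, the list of rows, each a list of 7 numbers: the gripper command: -1 is fully open, 1 is shut, values between are in proportion, then the shift along the tool's x, y, z normalised to -1 to 1, where 1 is 300 mm, then the turn, a rotation vector about the tool's x, y, z normalised to -1 to 1, where 1 is pi rad. A call has 1 to 5 rows; each row is the pose to reach, as a shift and turn from the pose measured when the call began, along the tool's axes at that moment, turning the shorter way round; what a row does not reach only later rows make up. A row lasts 1/8 s, in which the tool goes at most 62.5 mm and 10.7 degrees, less where a joint would pass 70% of its speed; a pose out of reach is approached as far as the arm can. A call with a number of a shift or a turn outside -1 to 1 is refused whole. A call with a gripper value outside its range is refused whole. The fingers move at their own pace and stop on an object; "force" is the grip in N (left out, the last holds). Time passes only in rows, so rows that repeat a pose let the fingers close. It gives the time, the measured TCP pose, the force and the opening at its end, in the units of the state.
- get_state(): the state, without advancing time (a new reading comes with each control period).
- vision.snapshot(name): name is "scene" or "side" or "wrist"; returns the picture (480x640x3 uint8, red, green, blue); there is no depth.
- vision.camera_model(name): a dict with "vfov" (degrees; the focal length in pixels is half the picture's height over the tangent of half this angle, whatever the lens; pixels are square), "cx", "cy" (the principal point, pixels), "world_to_cam" (4x4, takes a point from world to camera coordinates). Camera axes: x right, y up, looking along -z (the intrinsics and any distortion apply to the point x, -y, -z); pixel columns grow to the right and rows downward; lengths in m; the calibration is good to about 2 mm. The wrist camera is an equidistant fisheye: a pixel r from the principal point sees the ray r / f radians off the axis. A picture is of the moment at which its call begins: read the wrist's pose just before it. camera_model takes no time and is no camera call; for the wrist camera it gives the pose at the moment of the call.
- r.finish_job(): hands the job in, once; it reports no verdict.
The state is a dict: "clock": time; "q": joint angles; "qd": joint speeds; "joint_torque": joint torques, N m; "tool_pos": TCP position; "eef_rot": TCP orientation; "contact_force": force on the tool from outside, world axes, zero at the start; "moment": the same for the moment, N m; "opening": opening from 0.0 (shut) to 1.0 (fully open).
Only numpy, scipy, OpenCV 4.12 (cv2) and the standard library are available. Lean on these libraries where they do the work, as an engineer would, in place of code of your own. Each camera call takes 0.05 s, during which the arm holds its last target.

## Working session

There is one attempt and no reset: what is moved stays moved. The work goes in short steps, Python scripts to look and compute and a tool call to move; the robot and the scene stay as the last step left them, time stands still between calls to the robot, and variables do not carry over. Pictures are saved under pics/ and viewed, and the job is handed in when it is done.

Besides the shell and the picture viewer there is one more tool, called in YAML: its name, and indented under it one key for each argument. play_rows: Moves the arm, as the interface text tells. Scaled input: -1 to 1 covers 300 mm each way for a shift and pi rad each way for a turn. Its arguments: {"type":"object","properties":{"deltas":{"type":"array"},"force":{"type":"number"}},"required":["deltas"]}

```bash
ls; mkdir -p pics; python3 - <<'E'
from plant import get_state, vision, r
import cv2
print(get_state())
for n in ("scene","side","wrist"):
    m=vision.camera_model(n); print(n,m)
    cv2.imwrite(f"pics/{n}0.png",vision.snapshot(n)[:,:,::-1])
E
```

```text
pics
{'clock': 0.0, 'q': array([-1.11019022,  0.68997126, -0.1944777 ,  1.56635716,  0.15729967,
        0.90253906, -0.21511469]), 'qd': array([-5.33738820e-04,  1.84394465e-03, -1.21254472e-05,  8.43220418e-04,
       -5.39651960e-04, -1.44193552e-04,  6.05614789e-04]), 'joint_torque': array([-6.33138939e-05, -5.27564156e+01, -1.26669656e+00, -1.53433889e+01,
       -5.26343216e-02,  6.51455615e-03,  1.87068486e-04]), 'tool_pos': array([0.25853673, 0.56834211, 0.25691355]), 'eef_rot': array([ 8.40810630e-01,  5.41328547e-01, -7.44206821e-04,  5.78615497e-04]), 'contact_force': array([ 0.16523316, -0.10173882, -0.60528986]), 'moment': array([0.01977037, 0.01783563, 0.05169742]), 'opening': 1.0035546876639494}
scene {'vfov': 53.39669432504185, 'cx': 325.72987413490756, 'cy': 237.1765963610605, 'world_to_cam': array([[ 0.5497491 ,  0.83516291,  0.01669836, -0.42777226],
       [-0.64259641,  0.41005034,  0.64724691,  0.17133475],
       [ 0.53370945, -0.36655372,  0.7620975 , -1.34441777],
       [ 0.        ,  0.        ,  0.        ,  1.        ]])}
side {'vfov': 46.77610354078598, 'cx': 315.1440524093834, 'cy': 247.1834787771677, 'world_to_cam': array([[ 0.97214774, -0.23344034, -0.0208416 , -0.40357189],
       [ 0.14719821,  0.53895091,  0.82937603, -0.21216647],
       [-0.18237722, -0.80934389,  0.55830191, -1.18598517],
       [ 0.        ,  0.        ,  0.        ,  1.        ]])}
wrist {'vfov': 65.70646984690485, 'cx': 319.2656533995725, 'cy': 242.94767659283193, 'world_to_cam': array([[ 0.41359767,  0.91045897, -0.00119389, -0.62505608],
       [-0.87474314,  0.39700854, -0.27786448,  0.03816057],
       [-0.25251022,  0.11596845,  0.96061954, -0.38934239],
       [ 0.        ,  0.        ,  0.        ,  1.        ]])}
```

View pics/scene0.png

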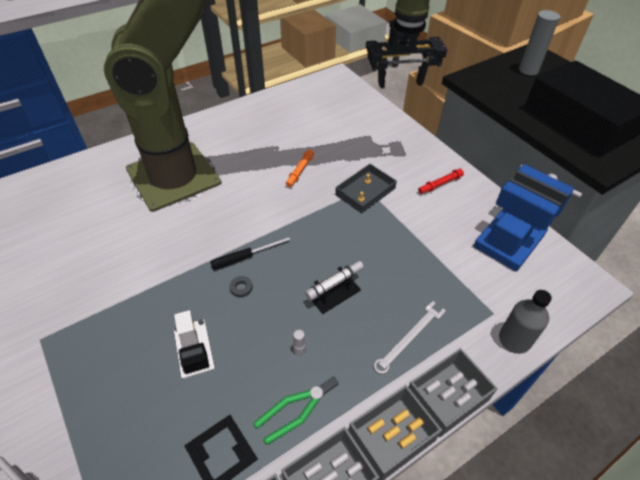

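View pics/side0.png

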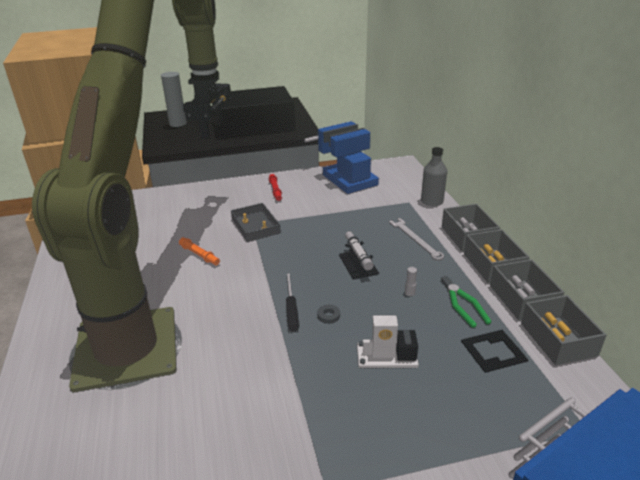

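View pics/wrist0.png

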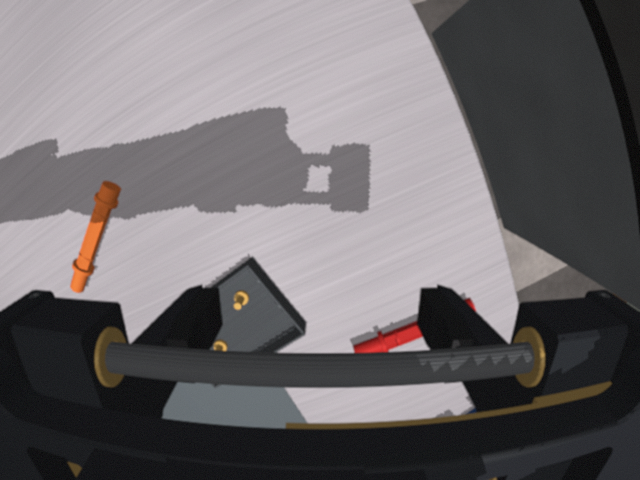

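The scene picture shows the gauge in its rest at about (334,284) and the housing at about (193,345). The side picture shows them at (359,255) and (388,340). I'll zoom in on both.

```bash
cat > h.py <<'E'
import numpy as np, cv2
from plant import get_state, vision, r
from scipy.spatial.transform import Rotation as R
def cam(n,m=None):
    m=m or vision.camera_model(n); f=240/np.tan(np.radians(m['vfov'])/2); return m,f
def proj(n,P,m=None):
    m,f=cam(n,m); P=np.atleast_2d(P); c=P@m['world_to_cam'][:3,:3].T+m['world_to_cam'][:3,3]
    v=np.c_[c[:,0],-c[:,1],-c[:,2]]
    if n=='wrist':
        rr=np.hypot(v[:,0],v[:,1]); th=np.arctan2(rr,v[:,2]); s=f*th/np.maximum(rr,1e-12)
        return np.c_[m['cx']+s*v[:,0],m['cy']+s*v[:,1]]
    return np.c_[m['cx']+f*v[:,0]/v[:,2],m['cy']+f*v[:,1]/v[:,2]]
def ray(n,px,m=None):
    m,f=cam(n,m); d=np.array([px[0]-m['cx'],px[1]-m['cy']])/f
    if n=='wrist':
        t=np.hypot(*d); v=np.r_[d/max(t,1e-12)*np.sin(t),np.cos(t)]
    else: v=np.r_[d,1]
    A=m['world_to_cam']; v=A[:3,:3].T@np.array([v[0],-v[1],-v[2]]); return -A[:3,:3].T@A[:3,3], v/np.linalg.norm(v)
def atz(n,px,z,m=None):
    o,d=ray(n,px,m); return o+d*(z-o[2])/d[2]
def zoom(img,x0,y0,w,h,s,out):
    cv2.imwrite(out,cv2.resize(img[y0:y0+h,x0:x0+w],None,fx=s,fy=s,interpolation=cv2.INTER_CUBIC))
E
python3 - <<'E'
from h import *
a=cv2.imread('pics/scene0.png');b=cv2.imread('pics/side0.png')
c=lambda i,x,y,w,h,s: cv2.resize(i[y:y+h,x:x+w],None,fx=s,fy=s,interpolation=cv2.INTER_CUBIC)
cv2.imwrite('pics/z1.png',np.vstack([np.hstack([c(a,295,250,80,65,5),c(a,155,300,80,65,5)]),np.hstack([c(b,325,225,80,60,5),c(b,350,310,80,60,5)])])[:600])
print(atz('scene',(334,284),.045),atz('side',(359,251),.045),atz('scene',(185,320),.09),atz('side',(385,335),.075))
E
```

```text
[0.57343985 0.15585361 0.045     ] [0.56544068 0.1522809  0.045     ] [ 0.51073847 -0.1594044   0.09      ] [ 0.51414819 -0.18231956  0.075     ]
```

View pics/z1.png

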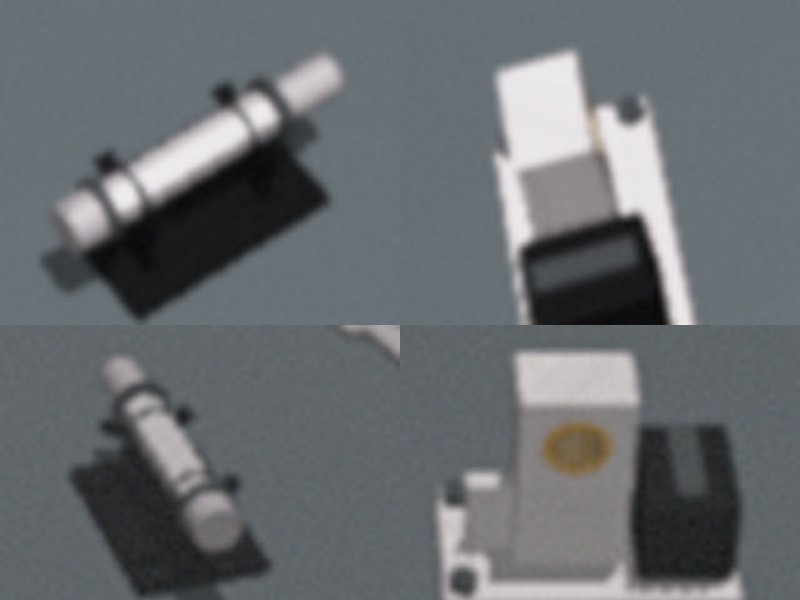

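```bash
python3 - <<'E'
from h import *
from scipy.optimize import least_squares
# gauge: axis points: go tip centre & nogo face centre, in scene and side
sc={'go':(295+335/5,250+75/5),'ng':(295+72/5,250+225/5)}
sd={'go':(325+118/5,225+(368-325)/5),'ng':(325+213/5,225+(525-325)/5)}
# collars centre
def f(p):
    x,y,t=p; d=np.array([np.cos(t),np.sin(t),0]);o=np.array([x,y,.045])
    P=[o+.082*d,o-.066*d]
    e=[]
    for n,D in(('scene',sc),('side',sd)): e+=[proj(n,P)-np.array([D['go'],D['ng']])]
    return np.concatenate(e).ravel()
s=least_squares(f,[.57,.155,2.0]);print(s.x,s.fun)
# boss top corners in scene + side, z=.098
def g(p):
    x,y,t=p; M=np.array([[np.cos(t),-np.sin(t)],[np.sin(t),np.cos(t)]])
    C=np.array([[-23,-15],[23,-15],[23,15],[-23,15]])/1e3
    P=np.c_[C@M.T+[x,y],np.full(4,.098)]
    Q=np.r_[[x,y]+M@[0,.015],.075]
    e1=proj('scene',P)-np.array(S); e2=proj('side',P)-np.array(T)
    return np.concatenate([e1,e2]).ravel()
# scene crop origin (155,300), zoom5, panel x offset 400 ; 
S=[(155+(497-400)/5,300+72/5),(155+(522-400)/5,300+172/5),(155+(610-400)/5,300+152/5),(155+(575-400)/5,300+52/5)]
T=[(350+(516-400)/5,310+(403-325)/5),(350+(638-400)/5,310+(403-325)/5),(350+(632-400)/5,310+(352-325)/5),(350+(516-400)/5,310+(352-325)/5)]
s=least_squares(g,[.51,-.17,0]);print(s.x,s.fun.round(1))
print(proj('side',[[.51,-.2,.075]]))
E
```

```text
[0.5665611  0.1583061  1.60141847] [ 0.14841449 -0.21455791 -0.78980405  0.4445664  -0.06493342 -0.7540634
  0.03319217 -0.66888645]
[ 0.52021871 -0.16279249 -0.22104897] [ 0.3  0.6 -0.8  0.1 -2.7 -0.7 -0.   0.1  1.1 -1.   0.3 -1.6 -0.6 -1.5
 -0.4 -0.9]
[[386.02765344 341.46330427]]
```

```bash
cat >> h.py <<'E'
def tgt(pos,ang,s=None,tilt=None):
    """pos TCP; ang=angle of tool x in world, tool down. print normalised"""
    s=s or get_state(); Rc=R.from_quat(s['eef_rot'])
    c,n=np.cos(ang),np.sin(ang)
    Rt=R.from_matrix(np.array([[c,n,0],[n,-c,0],[0,0,-1]]))
    if tilt is not None: Rt=R.from_rotvec(tilt)*Rt
    d=Rc.inv().apply(np.array(pos)-s['tool_pos'])/.3
    w=(Rc.inv()*Rt).as_rotvec()/np.pi
    print('d',d.round(4),'w',w.round(4),'mm',np.linalg.norm(d)*300,'deg',np.linalg.norm(w)*180)
E
python3 - <<'E'
from h import *
s=get_state(); m=vision.camera_model('wrist'); A=m['world_to_cam']; o=-A[:3,:3].T@A[:3,3]
Rc=R.from_quat(s['eef_rot']); print('cam in tool',Rc.inv().apply(o-s['tool_pos']), 'look',Rc.inv().apply(-A[2,:3]))
for dz in (0,.019,.1,.2,.25): print(dz,proj('wrist',s['tool_pos']+Rc.apply([0,0,dz])))
tgt([.567,.22,.22],.031)
E
```

```text
cam in tool [ 0.00080952 -0.07180873 -0.12684243] look [4.36107022e-04 2.77751188e-01 9.60652949e-01]
0 [[317.00358071 329.79565188]]
0.019 [[317.2298932  308.38439498]]
0.1 [[317.83689516 252.28494973]]
0.2 [[318.20969764 218.72192943]]
0.25 [[318.32663243 208.3261979 ]]
d [-0.6319  1.4167  0.1248] w [3.000e-04 4.000e-04 3.543e-01] mm 466.87716768812476 deg 63.77264760868089
```

play_rows:
  deltas:
    - [[-1,-0.077,0.16,0.02,0,0,0.045],[-1,-0.154,0.32,0.04,0,0,0.09],[-1,-0.231,0.48,0.06,0,0,0.135],[-1,-0.308,0.64,0.08,0,0,0.18],[-1,-0.385,0.8,0.1,0,0,0.225]]
  force: 20

```text
clock: 0.78
tool_pos: [0.4301, 0.3626, 0.227]
eef_rot: [0.977, 0.215, -0.0, 0.001]
contact_force: [1.3, -0.3, 0.3]
opening: 0.999
```

```bash
python3 - <<'E'
from h import *
tgt([.567,.158,.2],.031)
E
```

```text
d [0.1284 0.8105 0.0908] w [0.0004 0.0003 0.1279] mm 247.67838404948043 deg 23.021075659652713
```

play_rows:
  deltas:
    - [[-1,0.026,0.162,0.018,0,0,0.032],[-1,0.052,0.324,0.036,0,0,0.064],[-1,0.077,0.486,0.054,0,0,0.096],[-1,0.103,0.65,0.073,0,0,0.128],[-1,0.128,0.81,0.091,0,0,0.128]]

```text
clock: 1.4
tool_pos: [0.5675, 0.1568, 0.1995]
eef_rot: [1.0, 0.015, -0.0, 0.001]
contact_force: [0.7, 1.2, 0.2]
opening: 1.003
```

```bash
python3 - <<'E'
from h import *
s=get_state();print(s['tool_pos'],s['q'],abs(s['qd']).max())
m=vision.camera_model('wrist');im=vision.snapshot('wrist')[:,:,::-1]
np.save('w1.npy',m['world_to_cam']);cv2.imwrite('pics/w1.png',im)
E
```

```text
[0.56750112 0.15676066 0.1995333 ] [-0.37597185  0.7142506   0.0476434   1.74269991 -0.04726236  0.68702895
 -0.27326596] 0.7067334005900534
```

View pics/w1.png

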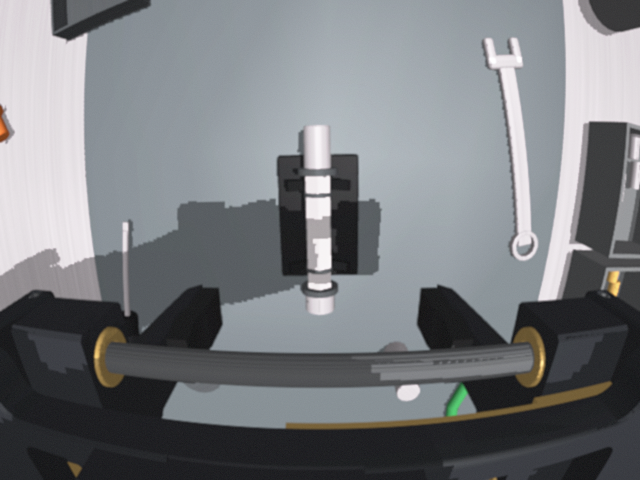

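The wrist view shows the gauge on the rest with its go tip at about (317,126) and its no-go tip at about (320,313), well centred between the jaws.

```bash
python3 - <<'E'
from h import *
im=cv2.imread('pics/w1.png')
zoom(im,270,110,100,210,2.8,'pics/w1z.png')
m=vision.camera_model('wrist');print(get_state()['tool_pos'],abs(get_state()['qd']).max()); m['world_to_cam']=np.load('w1.npy')
for p in ((317,127),(320,312),(317.5,150),(319.5,270)): print(p,atz('wrist',p,.045,m))
x,y,t=.5666,.1583,1.6014
d=np.array([np.cos(t),np.sin(t),0]);o=np.array([x,y,.045]);print(proj('wrist',[o+.082*d,o-.066*d],m))
E
```

```text
[0.57144845 0.14781041 0.19918123] 0.10205445141984107
(317, 127) [0.56337043 0.23748627 0.045     ]
(320, 312) [0.57024416 0.08701286 0.045     ]
(317.5, 150) [0.56426302 0.22009126 0.045     ]
(319.5, 270) [0.56866367 0.12491351 0.045     ]
[[318.07877352 123.36682076]
 [318.25933189 306.31419944]]
```

View pics/w1z.png

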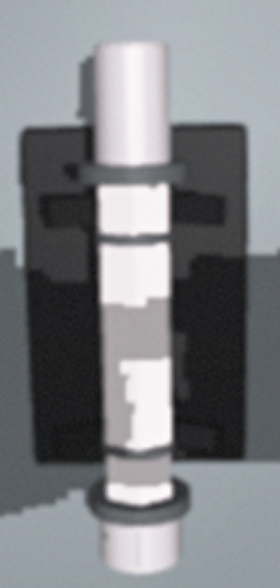

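play_rows:
  deltas:
    - [[-1,0,0,0,0,0,0],[-1,0,0,0,0,0,0]]

```text
clock: 1.7
tool_pos: [0.5711, 0.1481, 0.199]
eef_rot: [1.0, 0.01, 0.001, 0.004]
contact_force: [-0.0, 0.2, 0.0]
opening: 1.003
```

```bash
python3 - <<'E'
from h import *
s=get_state();print(s['tool_pos'],abs(s['qd']).max())
m=vision.camera_model('wrist');im=vision.snapshot('wrist')[:,:,::-1]
np.save('w2.npy',m['world_to_cam']);cv2.imwrite('pics/w2.png',im)
zoom(im,270,100,100,210,2.8,'pics/w2z.png')
print(get_state()['tool_pos'])
E
```

```text
[0.57106039 0.14814526 0.19899298] 0.024266223432623475
[0.57078657 0.14912481 0.19911178]
```

View pics/w2z.png

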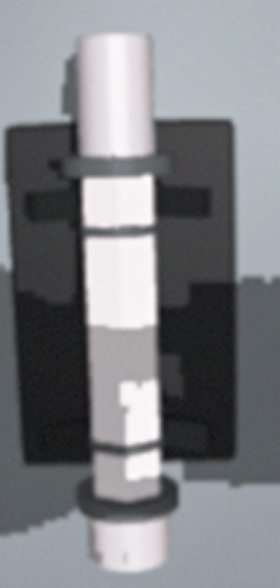

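```bash
python3 - <<'E'
from h import *
m=vision.camera_model('wrist'); m['world_to_cam']=np.load('w2.npy')
P=[(270+a/2.8,100+b/2.8) for a,b in ((115,40),(116.5,152),(121.5,330),(126.5,470),(128.5,545))]
Q=np.array([atz('wrist',p,.045,m) for p in P]);print(Q)
k=np.polyfit(Q[:,1],Q[:,0],1);print(k,'yaw',np.pi/2-np.arctan(k[0]),'x at .158',np.polyval(k,.158), Q[:,0]-np.polyval(k,Q[:,1]))
x,y,t=.5666,.1583,1.6014
d=np.array([np.cos(t),np.sin(t),0]);o=np.array([x,y,.045])
for X,z in((.082,-0),(.05,.015),(.045,.015),(-.045,.015),(-.05,.015),(-.066,-.012)): 
  a=proj('wrist',[o+X*d+[0,0,z]],m)[0]; print(X,a,(a-[270,100])*2.8)
E
```

```text
[[0.56350293 0.23739863 0.045     ]
 [0.56448435 0.20721138 0.045     ]
 [0.56671896 0.15826684 0.045     ]
 [0.56884499 0.11717296 0.045     ]
 [0.56984829 0.09350824 0.045     ]]
[-0.04521929  0.57403761] yaw 1.615984835624553 x at .158 0.5668929589483289 [ 2.00323374e-04 -1.83310064e-04 -1.61937603e-04  1.05861050e-04
  3.90632438e-05]
0.082 [311.94322679 110.51773917] [117.441035    29.44966968]
0.05 [312.06186509 153.88208113] [117.77322226 150.86982716]
0.045 [312.14584336 160.86079188] [118.00836142 170.41021727]
-0.045 [313.78900417 279.30830241] [122.60921167 502.06324674]
-0.05 [313.88256718 285.27307004] [122.87118811 518.76459612]
-0.066 [314.53385544 290.05959388] [124.69479523 532.16686287]
```

```bash
python3 - <<'E'
from h import *
tgt([.567,.158,.045],.045)
E
```

```text
d [-0.0129 -0.0337  0.5134] w [ 0.0024 -0.0006 -0.0072] mm 154.4135570304688 deg 1.3654772538653464
```

play_rows:
  deltas:
    - [[-1,-0.013,-0.034,0.13,0.0024,-0.0006,-0.0072],[-1,-0.013,-0.034,0.26,0.0024,-0.0006,-0.0072],[-1,-0.013,-0.034,0.38,0.0024,-0.0006,-0.0072],[-1,-0.013,-0.034,0.38,0.0024,-0.0006,-0.0072],[-1,-0.013,-0.034,0.38,0.0024,-0.0006,-0.0072]]

```text
clock: 2.38
tool_pos: [0.5673, 0.1596, 0.0862]
eef_rot: [1.0, 0.023, 0.001, -0.001]
contact_force: [0.4, 0.2, 0.2]
opening: 0.996
```

```bash
python3 - <<'E'
from h import *
tgt([.567,.158,.045],.045)
s=get_state();print(abs(s['qd']).max())
m=vision.camera_model('wrist');im=vision.snapshot('wrist')[:,:,::-1]
np.save('w3.npy',m['world_to_cam']);cv2.imwrite('pics/w3.png',im)
E
```

```text
d [-0.0013  0.0056  0.1374] w [-0.0003 -0.0004  0.0005] mm 41.270191825114416 deg 0.12675922389962768
0.0176841774791261
```

View pics/w3.png

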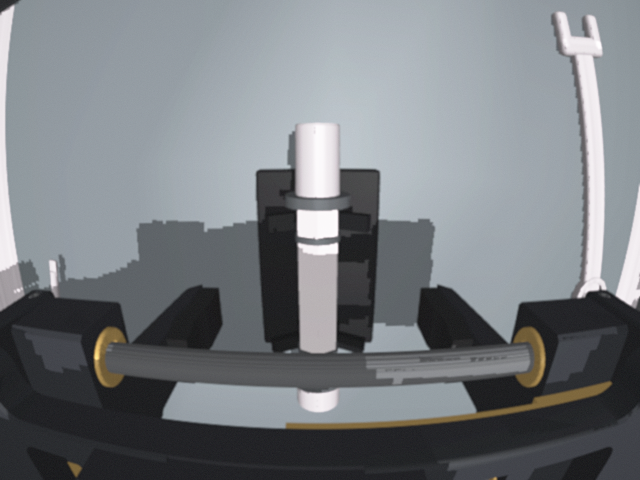

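The gauge is centred between the jaws with its go tip at (317,123). Next I descend.

play_rows:
  deltas:
    - [[-1,-0.0013,0.003,0.07,0,0,0],[-1,-0.0013,0.003,0.137,0,0,0],[-1,-0.0013,0.003,0.137,0,0,0],[-1,-0.0013,0.003,0.137,0,0,0]]

```text
clock: 2.92
tool_pos: [0.5678, 0.1587, 0.046]
eef_rot: [1.0, 0.023, 0.001, -0.001]
contact_force: [-1.0, -0.6, -0.1]
opening: 0.998
```

```bash
python3 - <<'E'
from h import *
tgt([.567,.158,.045],.045)
m=vision.camera_model('wrist'); m['world_to_cam']=np.load('w3.npy')
for y in (.156,.158,.160): print(proj('wrist',[[.567-.082*.045,y+.082,.055],[.567-.05*.045,y+.05,.06],[.567,y-.066,.055]],m).round(1).tolist())
E
```

```text
d [-0.0027  0.0021  0.0033] w [-0.0004 -0.001   0.0003] mm 1.4270955565907852 deg 0.19463593631023035
[[318.0, 124.3], [317.8, 201.0], [312.4, 410.4]]
[[318.2, 119.6], [318.0, 196.2], [312.6, 407.8]]
[[318.4, 114.9], [318.3, 191.5], [312.7, 405.2]]
```

play_rows:
  deltas:
    - [[0.3,-0.0027,0.002,0.003,0,0,0],[0.6,-0.0027,0.002,0.003,0,0,0],[1,-0.0027,0.002,0.003,0,0,0],[1,-0.0027,0.002,0.003,0,0,0],[1,-0.0027,0.002,0.003,0,0,0]]
  force: 35

```text
clock: 3.55
tool_pos: [0.567, 0.158, 0.0451]
eef_rot: [1.0, 0.023, 0.001, -0.001]
contact_force: [-0.4, 0.1, 0.8]
opening: 0.459
```

```bash
python3 - <<'E'
from h import *
print(get_state())
E
```

```text
{'clock': 3.55, 'q': array([-0.36171102,  0.95428205,  0.02056821,  1.8134294 , -0.04727253,
        0.37109687, -0.25986509]), 'qd': array([ 5.52709641e-04,  1.75548619e-03, -3.12484208e-03,  3.23059661e-03,
       -6.89047642e-04, -5.03828743e-05, -6.89968701e-04]), 'joint_torque': array([ 1.12383870e-03, -5.52325165e+01,  1.85742494e+00, -7.26605192e+00,
       -2.50380824e-02, -1.66879396e-02, -4.80999006e-04]), 'tool_pos': array([0.56699899, 0.15804324, 0.04512627]), 'eef_rot': array([ 9.99734756e-01,  2.29722897e-02,  1.48712253e-03, -6.92175799e-04]), 'contact_force': array([-0.43331678,  0.0887274 ,  0.75144511]), 'moment': array([-0.12898044,  0.04046671,  0.01272552]), 'opening': 0.4586240958961917}
```

play_rows:
  deltas:
    - [[1,0,0,0,0,0,0],[1,0,0,0,0,0,0],[1,0,0,0,0,0,0],[1,0,0,0,0,0,0],[1,0,0,0,0,0,0]]

```text
clock: 4.18
tool_pos: [0.5666, 0.158, 0.0451]
eef_rot: [1.0, 0.023, 0.001, -0.001]
contact_force: [-1.5, -0.4, 1.5]
opening: 0.194
```

```bash
python3 - <<'E'
from h import *
s=get_state();print(s['tool_pos'],s['eef_rot'],s['contact_force'],s['moment'],s['opening'])
tgt([.567,.158,.06],.045)
E
```

```text
[0.56663619 0.15800464 0.04507437] [ 9.99734022e-01  2.30269691e-02  1.12081899e-03 -6.23133164e-04] [-1.48137698 -0.36320389  1.47310112] [-0.11939424  0.3924748   0.02822143] 0.19438527939179373
d [ 0.0013  0.     -0.0497] w [-0.0004 -0.0007  0.0003] mm 14.930064056643712 deg 0.15896442106666397
```

play_rows:
  deltas:
    - [[1,0,0,-0.05,0,0,0],[1,0,0,-0.15,0,0,0],[1,0,0,-0.3,0,0,0],[1,0,0,-0.45,0,0,0],[1,0,0,-0.5,0,0,0]]

```text
clock: 4.8
tool_pos: [0.5678, 0.158, 0.1982]
eef_rot: [1.0, 0.023, 0.004, -0.001]
contact_force: [-0.2, -0.2, -3.5]
opening: 0.196
```

```bash
python3 - <<'E'
from h import *
s=get_state();print(s['contact_force'],s['moment'],s['opening'])
tgt([.52,-.10,.2],-.221)
E
```

```text
[-0.23710464 -0.19598051 -3.47144553] [-0.06625814  0.08290135 -0.01219977] 0.19618158186160076
d [-0.1985  0.8519 -0.0097] w [-0.0011 -0.0023  0.0849] mm 262.44386042747954 deg 15.286293841546074
```

play_rows:
  deltas:
    - [[1,-0.04,0.14,-0.005,-0.001,-0.002,0.02],[1,-0.08,0.32,-0.01,-0.001,-0.002,0.04],[1,-0.12,0.5,-0.01,-0.001,-0.002,0.06],[1,-0.16,0.68,-0.01,-0.001,-0.002,0.085],[1,-0.19,0.8,-0.01,-0.001,-0.002,0.085]]

```text
clock: 5.42
tool_pos: [0.5203, -0.0875, 0.1993]
eef_rot: [0.994, -0.112, -0.001, 0.001]
contact_force: [-0.5, -0.1, -3.5]
opening: 0.199
```

play_rows:
  deltas:
    - [[1,0,0.03,0,0,0,0],[1,0,0.03,0,0,0,0],[1,0,0.03,0,0,0,0]]

```text
clock: 5.8
tool_pos: [0.5187, -0.094, 0.199]
eef_rot: [0.994, -0.111, -0.001, -0.0]
contact_force: [0.2, -0.1, -2.6]
opening: 0.197
```

```bash
python3 - <<'E'
from h import *
s=get_state();print(s['tool_pos'],abs(s['qd']).max())
m=vision.camera_model('wrist');im=vision.snapshot('wrist')[:,:,::-1]
np.save('w4.npy',m['world_to_cam']);cv2.imwrite('pics/w4.png',im)
print(get_state()['tool_pos'])
E
```

```text
[ 0.51874886 -0.09395198  0.19903078] 0.008581750513195924
[ 0.51877397 -0.09398126  0.19910196]
```

View pics/w4.png

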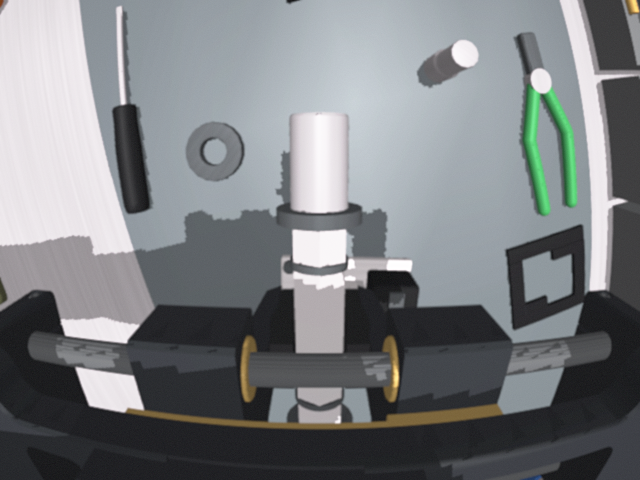

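The wrist view shows the gauge held straight in the jaws, with its tip at (319,113). The gripper hides the housing from here, so I move to the far (-y) side.

```bash
python3 - <<'E'
from h import *
tgt([.485,-.30,.2],-.221)
E
```

```text
d [ 0.0412  0.6947 -0.0031] w [-0.      0.0004 -0.0002] mm 208.7707039686035 deg 0.07570494593886347
```

play_rows:
  deltas:
    - [[1,0.008,0.14,-0.003,0,0,0],[1,0.018,0.31,-0.003,0,0,0],[1,0.03,0.49,-0.003,0,0,0],[1,0.041,0.66,-0.003,0,0,0],[1,0.041,0.695,-0.003,0,0,0]]

```text
clock: 6.48
tool_pos: [0.4841, -0.3038, 0.2]
eef_rot: [0.994, -0.113, -0.0, 0.001]
contact_force: [-0.4, 1.1, -3.2]
opening: 0.193
```

play_rows:
  deltas:
    - [[1,0,0,0,0,0,0],[1,0,0,0,0,0,0],[1,0,0,0,0,0,0]]

```text
clock: 6.85
tool_pos: [0.4849, -0.3017, 0.2]
eef_rot: [0.994, -0.111, -0.0, 0.001]
contact_force: [0.8, -0.3, -4.1]
opening: 0.198
```

```bash
python3 - <<'E'
from h import *
s=get_state();print(s['tool_pos'],s['q'],abs(s['qd']).max(),s['contact_force'])
m=vision.camera_model('wrist');im=vision.snapshot('wrist')[:,:,::-1]
np.save('w5.npy',m['world_to_cam']);cv2.imwrite('pics/w5.png',im)
for n in('scene','side'):cv2.imwrite(f'pics/{n}5.png',vision.snapshot(n)[:,:,::-1])
a=cv2.imread('pics/scene5.png');b=cv2.imread('pics/side5.png')
c=lambda i,x,y,w,h,s: cv2.resize(i[y:y+h,x:x+w],None,fx=s,fy=s,interpolation=cv2.INTER_CUBIC)
cv2.imwrite('pics/z5.png',np.hstack([c(a,90,270,133,160,3),c(b,300,250,133,160,3)]))
E
```

```text
[ 0.48493603 -0.30171609  0.19997754] [ 0.46762796  0.69232521  0.01250716  1.79588424 -0.01056715  0.65366577
  0.26258374] 0.007235789120935018 [ 0.7592833  -0.32092108 -4.10623626]
```

View pics/w5.png

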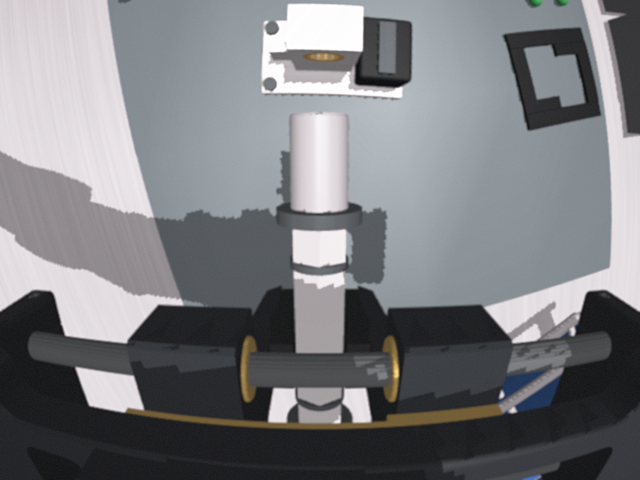

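View pics/z5.png

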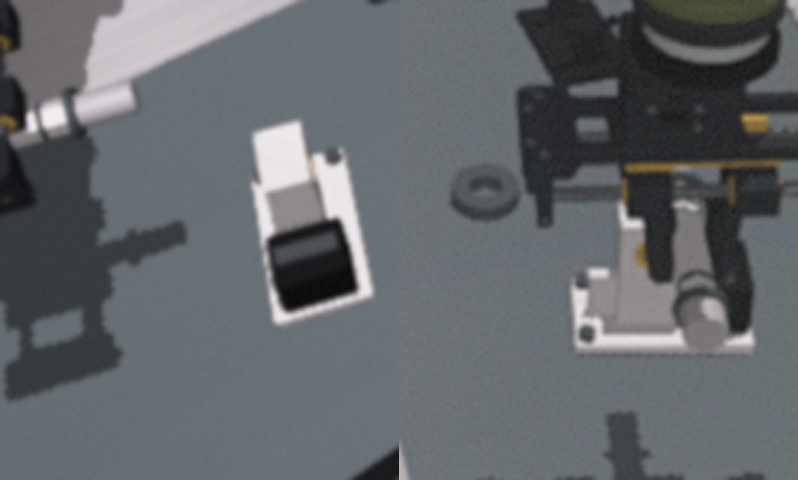

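```bash
python3 - <<'E'
from h import *
im=cv2.imread('pics/w5.png'); zoom(im,255,0,165,110,4.8,'pics/w5z.png')
E
```

```text
(no output)
```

View pics/w5z.png

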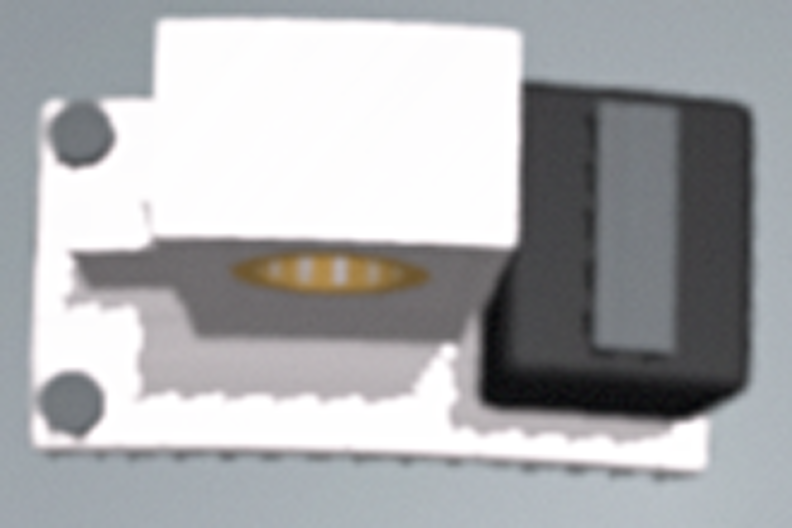

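```bash
python3 - <<'E'
from h import *
from scipy.optimize import least_squares
m=vision.camera_model('wrist'); m['world_to_cam']=np.load('w5.npy')
Z=lambda a,b:((a-2.4+.5)/4.8+255,(b)/4.8)
obj=np.array([[-23,-15,98],[23,-15,98],[23,15,98],[-23,15,98],[-52,-33,10],[68,-33,10],[0,-15,75],[66,25,56]])/1e3
px=np.array([Z(151,240),Z(519,247),Z(522,28),Z(157,18),Z(30,447),Z(706,472),Z(331,274),Z(751,103)])
w=np.array([1,1,1,1,1,1,2,.0])
def H(p,q=obj):
    M=R.from_euler('z',p[2]).as_matrix(); return q@M.T+[p[0],p[1],0]
f=lambda p:((proj('wrist',H(p),m)-px)*w[:,None]).ravel()
s=least_squares(f,[.52,-.163,-.221],x_scale=[.01,.01,.1]);print(s.x,s.fun.round(1))
M=R.from_euler('z',s.x[2]).as_matrix()
# gauge in hand: predicted by pure in-hand model, gauge axis through TCP
st=get_state();T=R.from_quat(st['eef_rot'])
print('tool x ang',np.arctan2(*T.as_matrix()[[1,0],0]), T.as_matrix()[:,2])
for X,z in((.082,-.01),(.05,-.015),(.045,-.015),(.03,-.009)):
    c=[proj('wrist',st['tool_pos']+T.apply([sx,-X,z0]),m)[0].round(1) for sx in(-.01,.01) for z0 in (0,)]
    t=proj('wrist',st['tool_pos']+T.apply([0,-X-.0,z]),m)[0].round(1)
    print(X,c,t)
E
```

```text
[ 0.5196809  -0.16274165 -0.24939847] [ 0.1 -1.2 -0.8 -0.5 -0.7  0.8  0.6  0.7 -0.3  0.4  0.6  0.1  0.3 -0.
  0.  -0. ]
tool x ang -0.2245370550557531 [-9.88203471e-04 -2.05007873e-03 -9.99997410e-01]
0.082 [array([289.5, 114.1]), array([349. , 114.2])] [319.2 111.8]
0.05 [array([290.3, 206.8]), array([347.8, 206.9])] [319.  215.7]
0.045 [array([290.5, 220.8]), array([347.6, 220.9])] [319.  231.4]
0.03 [array([291.3, 261.4]), array([346.6, 261.5])] [318.9 270.1]
```

```bash
cat >> h.py <<'E'
GR=R.from_quat([9.99734022e-01,2.30269691e-02,1.12081899e-03,-6.23133164e-04])
def ang(Rr): v=Rr.apply([1,0,0]); return np.arctan2(v[1],v[0])
def tg(pos,a,s=None,pitch=0):
    """keep grasp levelness; pitch: + raises go end (about gauge y)"""
    s=s or get_state(); Rc=R.from_quat(s['eef_rot'])
    Rt=R.from_euler('z',a-ang(GR))*GR
    d=Rc.inv().apply(np.array(pos)-s['tool_pos'])/.3
    w=(Rc.inv()*Rt).as_rotvec()/np.pi
    print('d',d.round(4),'w',w.round(4),'mm',round(np.linalg.norm(d)*300,2),'deg',round(np.linalg.norm(w)*180,2))
B=np.array([.5197,-.1627,.075]); YAW=-.247
U=lambda y=YAW:np.array([-np.sin(y),np.cos(y),0])
def loc(s=None):
    """TCP in bore frame mm: x lateral(housing x), y along, z"""
    s=s or get_state(); d=s['tool_pos']-B; c,n=np.cos(YAW),np.sin(YAW)
    return np.array([c*d[0]+n*d[1],-n*d[0]+c*d[1],d[2]])*1e3
def frc(s=None):
    s=s or get_state(); d=s['contact_force']; c,n=np.cos(YAW),np.sin(YAW)
    return np.array([c*d[0]+n*d[1],-n*d[0]+c*d[1],d[2]])
E
python3 - <<'E'
from h import *
print(GR.as_matrix()[:,2])
tg(B-.119*U(),YAW)
E
```

```text
[ 0.00221234  0.00129755 -0.99999671]
d [ 0.0017 -0.0857  0.4166] w [0.0011 0.0009 0.0072] mm 127.59 deg 1.31
```

play_rows:
  deltas:
    - [[1,0.002,0,0.12,0.001,0.001,0.007],[1,0.002,0,0.27,0.001,0.001,0.007],[1,0.002,0,0.4,0.001,0.001,0.007],[1,0.002,-0.04,0.417,0.001,0.001,0.007],[1,0.002,-0.08,0.417,0.001,0.001,0.007]]

```text
clock: 7.62
tool_pos: [0.4912, -0.2786, 0.0755]
eef_rot: [0.992, -0.123, 0.002, -0.0]
contact_force: [0.7, 0.4, -2.6]
opening: 0.196
```

play_rows:
  deltas:
    - [[1,0,0,0,0,0,0],[1,0,0,0,0,0,0],[1,0,0,0,0,0,0]]

```text
clock: 8.0
tool_pos: [0.4915, -0.2793, 0.0764]
eef_rot: [0.992, -0.123, 0.002, 0.0]
contact_force: [0.6, 0.2, -3.9]
opening: 0.198
```

```bash
python3 - <<'E'
from h import *
s=get_state();print(loc(),frc(),s['moment'],abs(s['qd']).max()); tg(B-.106*U(),YAW)
m=vision.camera_model('wrist');im=vision.snapshot('wrist')[:,:,::-1]
np.save('w6.npy',m['world_to_cam']);cv2.imwrite('pics/w6.png',im)
zoom(im,240,0,200,150,4,'pics/w6z.png')
E
```

```text
[   1.14104429 -119.99617006    1.35818356] [ 0.51491499  0.34712586 -3.94181817] [-0.06109526  0.07641697  0.01725481] 0.008307786688078961
d [-0.0038 -0.0467  0.0045] w [ 0.0002 -0.0009  0.0001] mm 14.11 deg 0.16
```

View pics/w6z.png

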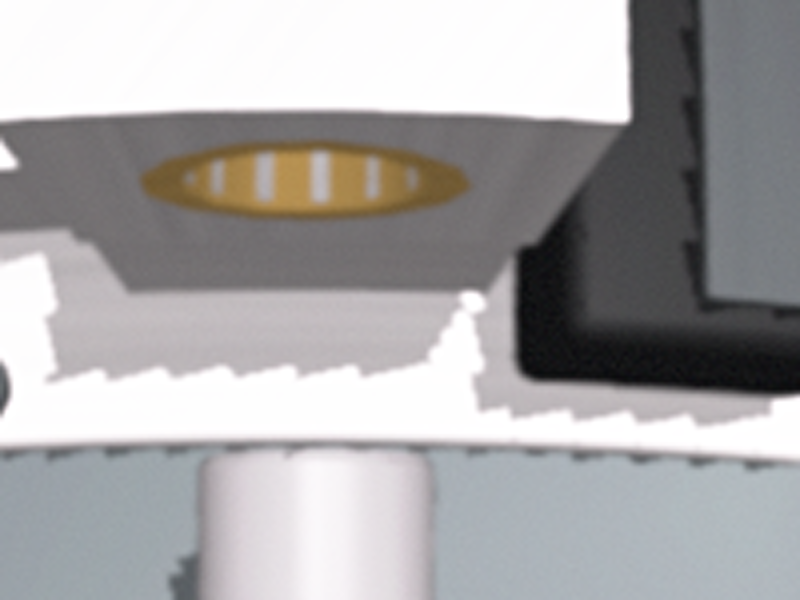

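```bash
python3 - <<'E'
from h import *
from scipy.optimize import least_squares
m=vision.camera_model('wrist'); m['world_to_cam']=np.load('w6.npy')
Z=lambda a,b:((a-1.5)/4+240,(b-1.5)/4)
obj=np.array([[23,-15,98],[-23,-15,10],[23,-15,10],[0,-15,75],])/1e3
px=np.array([Z(630,122),Z(130,292),Z(489,290),Z(305.5,183)])
H=lambda p,q:q@R.from_euler('z',p[2]).as_matrix().T+[p[0],p[1],0]
f=lambda p:((proj('wrist',H(p,obj),m)-px)*np.array([1,1,1,2])[:,None]).ravel()
s=least_squares(f,[.52,-.163,-.24],x_scale=[.01,.01,.1]);print(s.x,s.fun.round(1))
for dx in(-.0005,0,.0005):
  p=s.x; print(proj('wrist',H(p,np.array([[dx-.0105,-.015,.075],[dx+.0105,-.015,.075]])),m).round(1).ravel(), [Z(183,183),Z(425,183)])
print(proj('wrist',H(s.x,np.array([[0,-.015,.0645],[0,-.015,.0855]])),m)*4+[1.5-960,1.5])
E
```

```text
[ 0.52005508 -0.16217003 -0.26142445] [-0.3 -1.  -0.3  2.9 -0.3  4.5  0.4 -2. ]
[283.9  44.5 345.6  45.1] [(285.375, 45.375), (345.875, 45.375)]
[285.4  44.4 347.   45.2] [(285.375, 45.375), (345.875, 45.375)]
[286.8  44.4 348.5  45.3] [(285.375, 45.375), (345.875, 45.375)]
[[306.71377132 206.49010758]
 [305.8221694  147.10835815]]
```

```bash
sed -i 's/^B=.*/B=np.array([.5199,-.1624,.075]); YAW=-.25/' h.py; python3 - <<'E'
from h import *
print(loc()); tg(B-.104*U(),YAW)
E
```

```text
[   1.20289388 -120.33773253    1.12517238]
d [-0.0038 -0.0545  0.0038] w [ 0.0001 -0.0007  0.001 ] mm 16.42 deg 0.23
```

play_rows:
  deltas:
    - [[1,-0.004,-0.015,0.0038,0,-0.0007,0.001],[1,-0.004,-0.035,0.0038,0,-0.0007,0.001],[1,-0.004,-0.0545,0.0038,0,-0.0007,0.001],[1,-0.004,-0.0545,0.0038,0,-0.0007,0.001],[1,-0.004,-0.0545,0.0038,0,-0.0007,0.001]]

```text
clock: 8.68
tool_pos: [0.4941, -0.2633, 0.075]
eef_rot: [0.992, -0.125, 0.001, -0.0]
contact_force: [-0.0, 0.4, -2.5]
opening: 0.197
```

```bash
python3 - <<'E'
from h import *
s=get_state();print(loc(),frc(),s['moment'],abs(s['qd']).max()); tg(B-.099*U(),YAW)
m=vision.camera_model('wrist');im=vision.snapshot('wrist')[:,:,::-1]
np.save('w7.npy',m['world_to_cam']);cv2.imwrite('pics/w7.png',im)
zoom(im,240,0,200,150,4,'pics/w7z.png');print(loc());
c=lambda i,x,y,w,h,s: cv2.resize(i[y:y+h,x:x+w],None,fx=s,fy=s,interpolation=cv2.INTER_CUBIC)
a=vision.snapshot('scene')[:,:,::-1];b=vision.snapshot('side')[:,:,::-1]
cv2.imwrite('pics/scene7.png',a);cv2.imwrite('pics/side7.png',b)
cv2.imwrite('pics/z7.png',np.hstack([c(a,110,290,100,120,4),c(b,330,290,100,120,4)]))
E
```

```text
[-1.45428827e-02 -1.04095299e+02 -1.09940434e-02] [-0.10315088  0.36818586 -2.54944266] [ 0.00267321  0.03318505 -0.03913688] 0.0042458581554859764
d [ 0.0001 -0.017  -0.    ] w [ 0.0002 -0.      0.0001] mm 5.1 deg 0.04
[-6.29327525e-03 -1.04270307e+02  1.84406174e-02]
```

View pics/w7z.png

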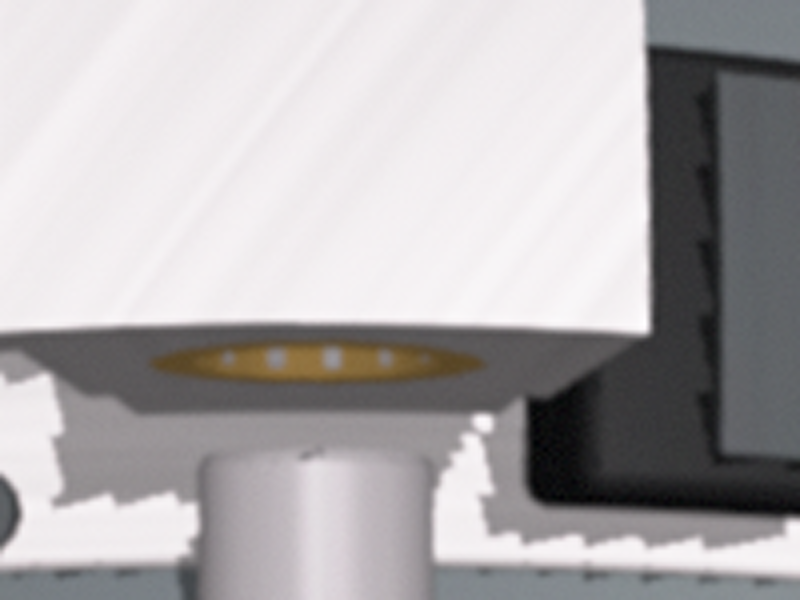

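View pics/z7.png

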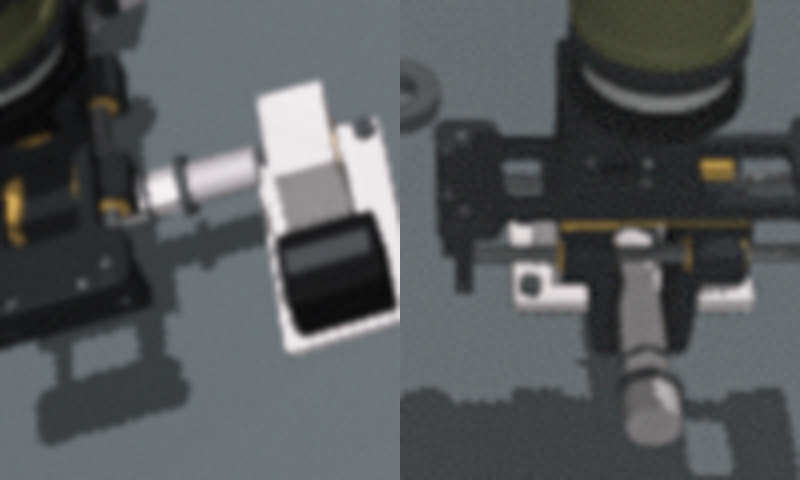

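Gauge axis at zoom column 317.5 and bushing centre at 319.5 are within about 0.2 mm. I now feed in slowly.

play_rows:
  deltas:
    - [[1,0.0005,-0.006,0,0,0,0],[1,0.0005,-0.012,0,0,0,0],[1,0.0005,-0.018,0,0,0,0],[1,0.0005,-0.023,0,0,0,0],[1,0.0005,-0.028,0,0,0,0]]

```text
clock: 9.45
tool_pos: [0.4963, -0.2553, 0.075]
eef_rot: [0.992, -0.125, 0.001, -0.0]
contact_force: [0.2, 0.8, -3.9]
opening: 0.198
```

```bash
python3 - <<'E'
from h import *
s=get_state();print(loc(),frc(),s['moment']); tg(B-.085*U(),YAW)
E
```

```text
[ 1.03900773e-01 -9.58105139e+01  6.03685071e-03] [ 0.02003991  0.82406295 -3.88508242] [-0.11030952  0.06618531 -0.04041551]
d [-0.0004 -0.036   0.    ] w [ 0.0002 -0.     -0.0001] mm 10.81 deg 0.04
```

play_rows:
  deltas:
    - [[1,0,-0.004,0,0,0,0],[1,0,-0.008,0,0,0,0],[1,0,-0.012,0,0,0,0],[1,0,-0.016,0,0,0,0],[1,0,-0.02,0,0,0,0]]

```text
clock: 10.07
tool_pos: [0.4978, -0.2494, 0.075]
eef_rot: [0.992, -0.125, 0.001, -0.0]
contact_force: [0.7, -0.9, -2.7]
opening: 0.197
```

```bash
python3 - <<'E'
from h import *
s=get_state();print(loc(),frc(),s['moment'])
im=vision.snapshot('wrist')[:,:,::-1]
cv2.imwrite('pics/w8.png',im)
zoom(im,240,0,200,150,4,'pics/w8z.png')
E
```

```text
[ 1.09220786e-01 -8.97283049e+01  1.47014373e-02] [ 0.88102604 -0.72655673 -2.72706227] [-0.04580729  0.13590109 -0.00015244]
```

View pics/w8z.png

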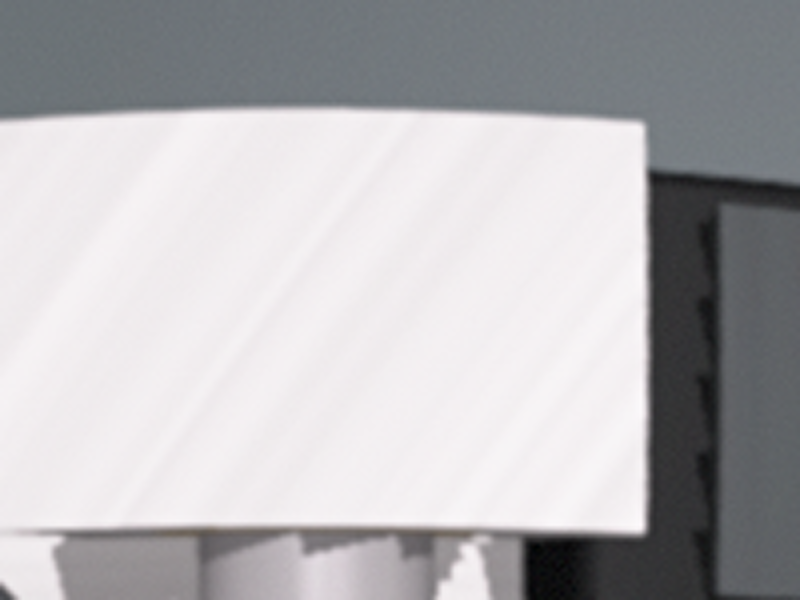

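play_rows:
  deltas:
    - [[1,-0.0002,-0.007,0,0,0,0],[1,-0.0003,-0.015,0,0,0,0],[1,-0.0003,-0.023,0,0,0,0],[1,-0.0003,-0.031,0,0,0,0],[1,-0.0003,-0.039,0,0,0,0]]

```text
clock: 10.75
tool_pos: [0.5008, -0.2376, 0.075]
eef_rot: [0.992, -0.125, 0.001, -0.0]
contact_force: [-0.3, -0.3, -3.8]
opening: 0.195
```

```bash
python3 - <<'E'
from h import *
s=get_state();print(loc(),frc(),s['moment']);tg(B-.067*U(),YAW)
E
```

```text
[ 5.04174433e-02 -7.75568006e+01  3.10147370e-02] [-0.21006923 -0.3189023  -3.75205538] [-0.06116568  0.09269489 -0.02480817]
d [-0.0002 -0.0352  0.0001] w [ 0.0001 -0.      0.    ] mm 10.56 deg 0.03
```

play_rows:
  deltas:
    - [[1,0,-0.007,0,0,0,0],[1,0,-0.014,0,0,0,0],[1,0,-0.02,0,0,0,0],[1,0,-0.025,0,0,0,0],[1,0,-0.029,0,0,0,0]]

```text
clock: 11.38
tool_pos: [0.5029, -0.2291, 0.075]
eef_rot: [0.992, -0.125, 0.001, -0.0]
contact_force: [-0.2, -0.3, -3.0]
opening: 0.197
```

play_rows:
  deltas:
    - [[1,0,-0.001,0,0,0,0],[1,0,-0.002,0,0,0,0],[1,0,-0.003,0,0,0,0],[1,0,-0.004,0,0,0,0]]

```text
clock: 11.88
tool_pos: [0.5032, -0.2279, 0.075]
eef_rot: [0.992, -0.125, 0.001, -0.0]
contact_force: [0.0, 0.2, -3.2]
opening: 0.197
```

```bash
python3 - <<'E'
from h import *
s=get_state();print(loc(),frc(),s['moment']);tg(B-.065*U(),YAW)
E
```

```text
[ 3.55747017e-02 -6.76304983e+01  1.78176940e-02] [-0.03689818  0.17608981 -3.24813147] [-0.0570785   0.04521892 -0.01526232]
d [-0.0001 -0.0088  0.0001] w [ 0.0002 -0.      0.    ] mm 2.63 deg 0.03
```

play_rows:
  deltas:
    - [[1,0,-0.001,0,0,0,0],[1,0,-0.002,0,0,0,0],[1,0,-0.003,0,0,0,0],[1,0,-0.004,0,0,0,0]]

```text
clock: 12.38
tool_pos: [0.5035, -0.2268, 0.075]
eef_rot: [0.992, -0.125, 0.001, -0.0]
contact_force: [0.4, 0.4, -3.6]
opening: 0.193
```

play_rows:
  deltas:
    - [[1,0,-0.001,0,0,0,0],[1,0,-0.002,0,0,0,0]]

```text
clock: 12.62
tool_pos: [0.5037, -0.2262, 0.075]
eef_rot: [0.992, -0.125, 0.001, -0.0]
contact_force: [-0.2, -0.1, -2.4]
opening: 0.196
```

play_rows:
  deltas:
    - [[1,0,-0.001,0,0,0,0],[1,0,-0.002,0,0,0,0]]

```text
clock: 12.88
tool_pos: [0.5038, -0.2256, 0.075]
eef_rot: [0.992, -0.125, 0.001, -0.0]
contact_force: [-0.8, -0.3, -3.4]
opening: 0.197
```

play_rows:
  deltas:
    - [[1,0,-0.001,0,0,0,0],[1,0,-0.002,0,0,0,0]]

```text
clock: 13.12
tool_pos: [0.504, -0.2249, 0.075]
eef_rot: [0.992, -0.125, 0.001, -0.0]
contact_force: [0.1, -0.7, -3.6]
opening: 0.196
```

play_rows:
  deltas:
    - [[1,0,-0.001,0,0,0,0],[1,0,-0.002,0,0,0,0]]

```text
clock: 13.38
tool_pos: [0.5041, -0.2244, 0.075]
eef_rot: [0.992, -0.125, 0.001, -0.0]
contact_force: [-0.5, 0.1, -3.6]
opening: 0.191
```

play_rows:
  deltas:
    - [[1,0,-0.001,0,0,0,0],[1,0,-0.002,0,0,0,0]]

```text
clock: 13.62
tool_pos: [0.504, -0.2244, 0.075]
eef_rot: [0.992, -0.125, 0.001, 0.0]
contact_force: [-0.4, -2.0, -3.4]
opening: 0.192
```

play_rows:
  deltas:
    - [[1,0,-0.002,0,0,0,0],[1,0,-0.004,0,0,0,0],[1,0,-0.004,0,0,0,0]]

```text
clock: 14.0
tool_pos: [0.504, -0.2243, 0.0751]
eef_rot: [0.992, -0.125, 0.001, 0.001]
contact_force: [-1.4, -5.1, -4.2]
opening: 0.194
```

```bash
python3 - <<'E'
from h import *
s=get_state();print(loc(),frc(),s['moment'],s['qd'].round(4))
E
```

```text
[-6.44801257e-02 -6.39128332e+01  5.30747007e-02] [-0.06291256 -5.27298925 -4.16765151] [-1.04126481  0.33567505 -0.05427167] [ 0.0006 -0.0009  0.001  -0.0001  0.0008  0.0012  0.0006]
```

play_rows:
  deltas:
    - [[1,0,-0.003,0,0,0,0],[1,0,-0.0055,0,0,0,0],[1,0,-0.0075,0,0,0,0],[1,0,-0.0075,0,0,0,0],[1,0,-0.0075,0,0,0,0]]

```text
clock: 14.62
tool_pos: [0.504, -0.2243, 0.0751]
eef_rot: [0.992, -0.126, 0.001, 0.002]
contact_force: [-1.7, -8.4, -4.5]
opening: 0.189
```

```bash
python3 - <<'E'
from h import *
s=get_state();print(loc(),frc(),s['moment'])
print(s['contact_force'],R.from_quat(s['eef_rot']).as_matrix()[:,2])
im=vision.snapshot('wrist')[:,:,::-1];cv2.imwrite('pics/w9.png',im)
a=vision.snapshot('scene')[:,:,::-1];cv2.imwrite('pics/scene9.png',a);zoom(a,110,290,120,120,5,'pics/scene9z.png')
for i in range(3):print(frc())
E
```

```text
[ -0.08492312 -63.9314856    0.12540265] [ 0.42134037 -8.55872754 -4.51853371] [-1.60714764  0.51409319  0.04805068]
[-1.70922116 -8.39689871 -4.51853371] [ 0.00171634 -0.00470675 -0.99998745]
[ 0.10399372 -7.96164711 -4.38054462]
[ 0.10399372 -7.96164711 -4.38054462]
[ 0.10399372 -7.96164711 -4.38054462]
```

View pics/w9.png

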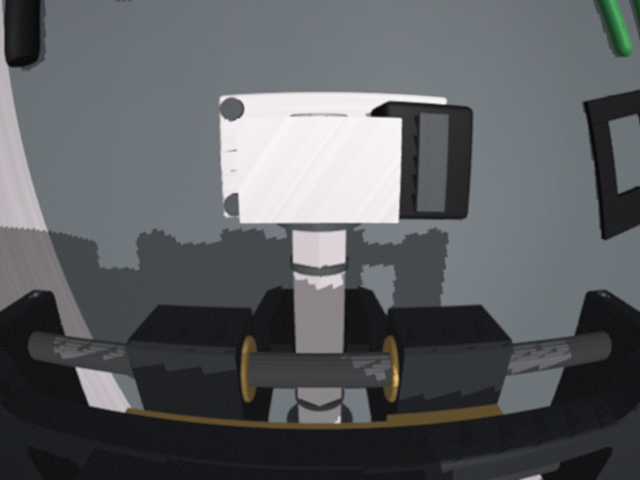

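View pics/scene9z.png

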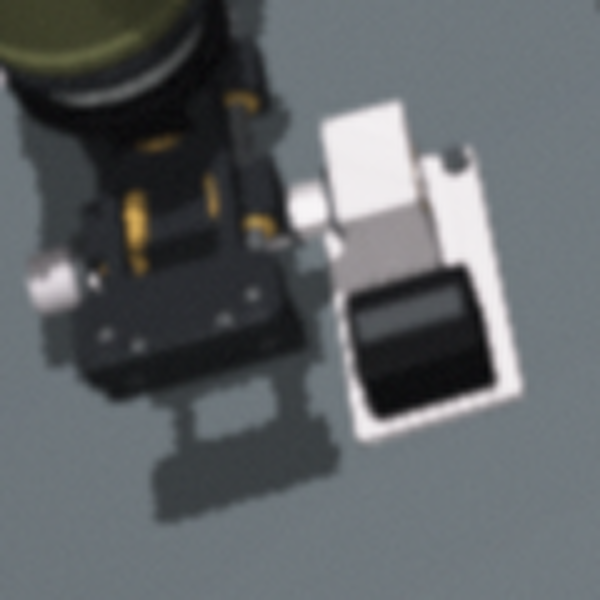

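The collar is at the boss face, hidden under the boss edge in the wrist view. The axial force is about 8 N, so I raise it to 10 N and hold.

play_rows:
  deltas:
    - [[1,0,-0.007,0,0,0,0],[1,0,-0.0088,0,0,0,0],[1,0,-0.0088,0,0,0,0],[1,0,-0.0088,0,0,0,0],[1,0,-0.0088,0,0,0,0]]

```text
clock: 15.35
tool_pos: [0.5039, -0.2243, 0.0752]
eef_rot: [0.992, -0.128, 0.001, 0.004]
contact_force: [-2.3, -7.5, -4.8]
opening: 0.195
```

```bash
python3 - <<'E'
from h import *
s=get_state();print(loc(),frc(),s['moment']); print(R.from_quat(s['eef_rot']).as_matrix()[:,2])
E
```

```text
[ -0.14690137 -63.93644472   0.17053406] [-0.38247079 -7.83010616 -4.78164688] [-1.68485574  0.46887477 -0.04381499]
[ 0.00123157 -0.0078156  -0.9999687 ]
```

```bash
python3 - <<'E'
from h import *
tg(B-.0639*U(),YAW)
E
```

```text
d [ 0.0005 -0.0001  0.0006] w [ 0.0027 -0.0003 -0.0018] mm 0.23 deg 0.59
```

play_rows:
  deltas:
    - [[1,0.0005,-0.008,0.0006,0.0027,-0.0003,-0.0018],[1,0.0005,-0.01,0.0006,0.0027,-0.0003,-0.0018],[1,0.0005,-0.01,0.0006,0.0027,-0.0003,-0.0018],[1,0.0005,-0.01,0.0006,0.0027,-0.0003,-0.0018],[1,0.0005,-0.01,0.0006,0.0027,-0.0003,-0.0018]]

```text
clock: 15.98
tool_pos: [0.504, -0.2243, 0.0751]
eef_rot: [0.992, -0.126, 0.001, 0.001]
contact_force: [-2.9, -8.7, -4.7]
opening: 0.195
```

```bash
python3 - <<'E'
from h import *
s=get_state();print(loc(),frc(),s['moment']); print(R.from_quat(s['eef_rot']).as_matrix()[:,2])
tg(B-.0639*U(),YAW)
E
```

```text
[-7.26823732e-02 -6.38865299e+01  5.89512480e-02] [-0.62520146 -9.12410299 -4.74713367] [-1.83619217  0.56487627  0.0332037 ]
[ 0.00191368 -0.00285676 -0.99999409]
d [0.0002 0.     0.0002] w [ 0.0011 -0.0001 -0.0008] mm 0.09 deg 0.25
```

play_rows:
  deltas:
    - [[1,0.0002,-0.01,0.0002,0.0011,-0.0001,-0.0008],[1,0.0002,-0.0112,0.0002,0.0011,-0.0001,-0.0008],[1,0.0002,-0.0112,0.0002,0.0011,-0.0001,-0.0008],[1,0.0002,-0.0112,0.0002,0.0011,-0.0001,-0.0008],[1,0.0002,-0.0112,0.0002,0.0011,-0.0001,-0.0008]]

```text
clock: 16.6
tool_pos: [0.504, -0.2243, 0.0751]
eef_rot: [0.992, -0.126, 0.001, 0.002]
contact_force: [-2.3, -10.3, -5.2]
opening: 0.197
```

```bash
python3 - <<'E'
from h import *
s=get_state();print(loc(),frc(),s['moment']); print(R.from_quat(s['eef_rot']).as_matrix()[:,2])
tg(B-.0639*U(),YAW)
E
```

```text
[-4.93054811e-02 -6.38880832e+01  8.96878761e-02] [  0.32085636 -10.55855945  -5.24897904] [-1.9473618   0.57339954  0.04700181]
[ 0.00199796 -0.00339121 -0.99999225]
d [0.0002 0.     0.0003] w [ 0.0013 -0.0002 -0.001 ] mm 0.1 deg 0.29
```

play_rows:
  deltas:
    - [[1,0.0002,-0.0107,0.0003,0.0013,-0.0002,-0.001],[1,0.0002,-0.0107,0.0003,0.0013,-0.0002,-0.001],[1,0.0002,-0.0107,0.0003,0.0013,-0.0002,-0.001],[1,0.0002,-0.0107,0.0003,0.0013,-0.0002,-0.001],[1,0.0002,-0.0107,0.0003,0.0013,-0.0002,-0.001]]

```text
clock: 17.23
tool_pos: [0.504, -0.2243, 0.075]
eef_rot: [0.992, -0.126, 0.001, 0.001]
contact_force: [-2.8, -8.7, -4.3]
opening: 0.197
```

```bash
python3 - <<'E'
from h import *
s=get_state();print(loc(),frc(),s['moment'])
tg(B-.075*U(),YAW)
E
```

```text
[-8.16258309e-02 -6.39057300e+01  4.97622194e-02] [-0.52215403 -9.12726384 -4.30199976] [-1.9335593   0.53906167  0.06990746]
d [0.0004 0.037  0.0003] w [ 0.0012 -0.0001 -0.0008] mm 11.09 deg 0.26
```

play_rows:
  deltas:
    - [[1,0.0004,0.01,0.0003,0.0012,0,-0.0008],[1,0.0004,0.03,0.0003,0.0012,0,-0.0008],[1,0.0004,0.06,0.0003,0.0012,0,-0.0008],[1,0.0004,0.1,0.0003,0.0012,0,-0.0008],[1,0.0004,0.14,0.0003,0.0012,0,-0.0008]]

```text
clock: 17.85
tool_pos: [0.4934, -0.2659, 0.0751]
eef_rot: [0.992, -0.125, 0.001, -0.0]
contact_force: [-0.9, 0.3, -4.1]
opening: 0.198
```

```bash
python3 - <<'E'
from h import *
s=get_state();print(loc(),frc(),s['moment'],s['opening'])
E
```

```text
[-9.53504541e-02 -1.06894398e+02  8.17356632e-02] [-0.92529186  0.07293166 -4.13071502] [-0.05722015  0.09847667  0.01608432] 0.1980174287742989
```

play_rows:
  deltas:
    - [[1,0,0.03,-0.05,0,0,0],[1,0,0.04,-0.2,0,0,0],[1,0,0.04,-0.36,0,0,0],[1,0,0.02,-0.42,0,0,0],[1,0,-0.1,-0.42,0,0,0]]

```text
clock: 18.48
tool_pos: [0.5006, -0.2406, 0.2043]
eef_rot: [0.992, -0.128, 0.004, 0.001]
contact_force: [0.4, 1.7, -4.4]
opening: 0.195
```

```bash
python3 - <<'E'
from h import *
s=get_state();print(loc(),s['clock'])
tg(B+.115*U()+[0,0,.12],YAW)
E
```

```text
[  0.6213074  -80.60024248 129.28187957] 18.475
d [-0.0066 -0.652   0.0296] w [ 0.001  -0.0019 -0.0021] mm 195.82 deg 0.54
```

play_rows:
  deltas:
    - [[1,-0.002,-0.15,0,0.001,-0.002,-0.002],[1,-0.004,-0.32,0,0.001,-0.002,-0.002],[1,-0.006,-0.5,0,0.001,-0.002,-0.002],[1,-0.0066,-0.652,0.01,0.001,-0.002,-0.002],[1,-0.0066,-0.652,0.02,0.001,-0.002,-0.002]]

```text
clock: 19.1
tool_pos: [0.5495, -0.0455, 0.1987]
eef_rot: [0.993, -0.121, 0.002, -0.002]
contact_force: [0.2, -0.7, -4.4]
opening: 0.197
```

```bash
python3 - <<'E'
from h import *
s=get_state();print(loc(),s['clock'])
tg(B+.105*U(),YAW)
E
```

```text
[ -0.28485145 120.58971291 123.67897963] 19.1
d [-0.0006  0.0541  0.412 ] w [-0.0013 -0.0001  0.0026] mm 124.66 deg 0.52
```

play_rows:
  deltas:
    - [[1,-0.0006,0,0.1,-0.001,0,0.0026],[1,-0.0006,0,0.25,-0.001,0,0.0026],[1,-0.0006,0.02,0.37,-0.001,0,0.0026],[1,-0.0006,0.04,0.412,-0.001,0,0.0026],[1,-0.0006,0.05,0.412,-0.001,0,0.0026]]

```text
clock: 19.73
tool_pos: [0.5459, -0.061, 0.0752]
eef_rot: [0.992, -0.126, 0.001, -0.001]
contact_force: [0.7, -0.1, -2.3]
opening: 0.192
```

play_rows:
  deltas:
    - [[1,0,0,0,0,0,0],[1,0,0,0,0,0,0]]

```text
clock: 19.98
tool_pos: [0.5469, -0.0611, 0.0766]
eef_rot: [0.992, -0.126, 0.003, -0.001]
contact_force: [0.6, 0.0, -2.9]
opening: 0.199
```

```bash
python3 - <<'E'
from h import *
s=get_state();print(loc(),frc(),s['clock'],s['moment'])
tg(B+.092*U(),YAW)
c=lambda i,x,y,w,h,s: cv2.resize(i[y:y+h,x:x+w],None,fx=s,fy=s,interpolation=cv2.INTER_CUBIC)
a=vision.snapshot('scene')[:,:,::-1];w=vision.snapshot('wrist')[:,:,::-1]
cv2.imwrite('pics/scene10.png',a);cv2.imwrite('pics/w10.png',w)
cv2.imwrite('pics/z10.png',c(a,150,270,120,100,6))
E
```

```text
[  1.11051503 104.8266645    1.61058788] [ 0.596295    0.17394948 -2.89766534] 19.975 [-0.05370601  0.09825353  0.03898353]
d [-0.0036  0.0428  0.0053] w [-0.0002 -0.0008 -0.0006] mm 12.97 deg 0.19
```

View pics/z10.png

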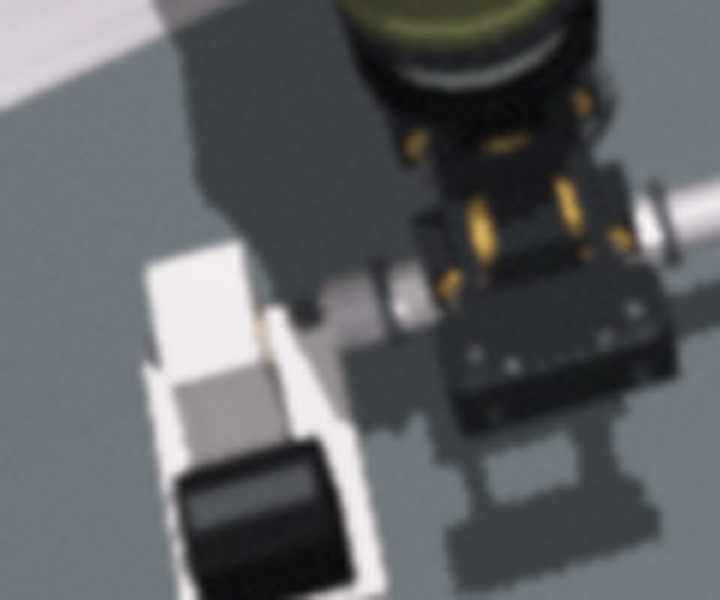

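View pics/w10.png

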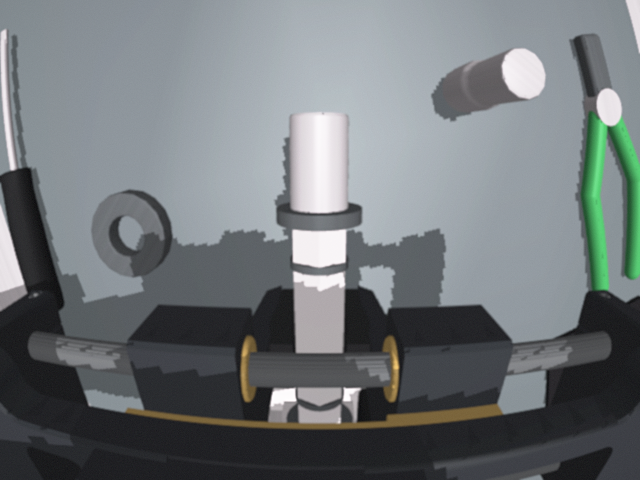

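```bash
python3 - <<'E'
from h import *
print(loc());tg(B+.087*U(),YAW)
E
```

```text
[  0.70795723 105.11063999   1.19169456]
d [-0.0023  0.0604  0.0039] w [-0.0002 -0.0005 -0.0004] mm 18.16 deg 0.13
```

play_rows:
  deltas:
    - [[1,-0.0023,0.015,0.0039,0,-0.0005,-0.0004],[1,-0.0023,0.03,0.0039,0,-0.0005,-0.0004],[1,-0.0023,0.045,0.0039,0,-0.0005,-0.0004],[1,-0.0023,0.055,0.0039,0,-0.0005,-0.0004],[1,-0.0023,0.06,0.0039,0,-0.0005,-0.0004]]

```text
clock: 20.7
tool_pos: [0.5413, -0.0783, 0.075]
eef_rot: [0.992, -0.125, 0.001, -0.001]
contact_force: [-0.3, -0.3, -3.3]
opening: 0.196
```

play_rows:
  deltas:
    - [[1,0,0,0,0,0,0],[1,0,0,0,0,0,0]]

```text
clock: 20.95
tool_pos: [0.5414, -0.0782, 0.0749]
eef_rot: [0.992, -0.125, 0.001, -0.001]
contact_force: [-0.2, 0.3, -3.5]
opening: 0.192
```

```bash
python3 - <<'E'
from h import *
s=get_state();print(loc(),frc(),s['clock'],s['moment'])
tg(B+.084*U(),YAW)
c=lambda i,x,y,w,h,s: cv2.resize(i[y:y+h,x:x+w],None,fx=s,fy=s,interpolation=cv2.INTER_CUBIC)
a=vision.snapshot('scene')[:,:,::-1]
cv2.imwrite('pics/scene11.png',a)
cv2.imwrite('pics/z11.png',c(a,160,290,70,60,9))
E
```

```text
[-3.96429630e-02  8.69185504e+01 -1.03806220e-01] [-0.28041641  0.21186827 -3.4969146 ] 20.95 [-0.0392281   0.10251881  0.03094955]
d [ 0.0001  0.0097 -0.0004] w [-0.0002  0.     -0.0001] mm 2.92 deg 0.04
```

View pics/z11.png

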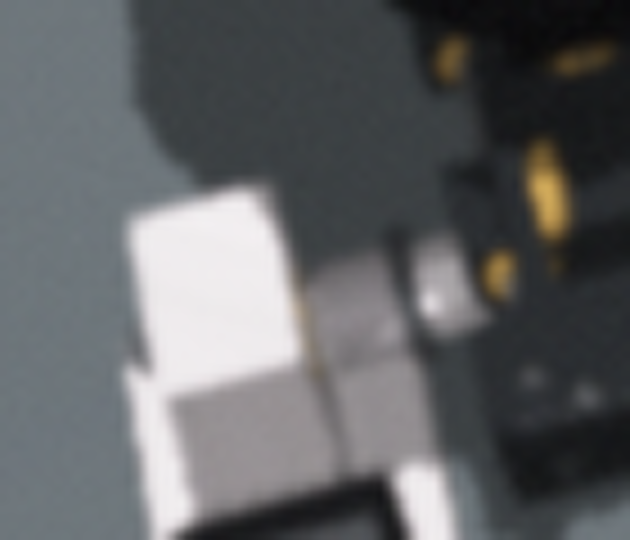

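play_rows:
  deltas:
    - [[1,0,0.003,0,0,0,0],[1,0,0.006,0,0,0,0],[1,0,0.009,0,0,0,0],[1,0,0.011,0,0,0,0]]

```text
clock: 21.5
tool_pos: [0.5405, -0.0814, 0.0749]
eef_rot: [0.992, -0.125, 0.001, -0.001]
contact_force: [0.1, -0.5, -2.8]
opening: 0.195
```

play_rows:
  deltas:
    - [[1,0,0.001,0,0,0,0],[1,0,0.002,0,0,0,0],[1,0,0.003,0,0,0,0]]

```text
clock: 21.88
tool_pos: [0.5403, -0.0823, 0.0749]
eef_rot: [0.992, -0.125, 0.001, -0.001]
contact_force: [0.6, -0.7, -3.6]
opening: 0.193
```

play_rows:
  deltas:
    - [[1,0,0.001,0,0,0,0],[1,0,0.002,0,0,0,0]]

```text
clock: 22.12
tool_pos: [0.5402, -0.0829, 0.0749]
eef_rot: [0.992, -0.125, 0.001, -0.001]
contact_force: [-0.2, 0.0, -3.2]
opening: 0.198
```

play_rows:
  deltas:
    - [[1,0,0.001,0,0,0,0],[1,0,0.002,0,0,0,0]]

```text
clock: 22.38
tool_pos: [0.5402, -0.083, 0.0749]
eef_rot: [0.992, -0.125, 0.001, -0.001]
contact_force: [-0.0, 1.9, -2.4]
opening: 0.197
```

Contact came at 82.1 mm, exactly as predicted from the go-end reading. I now ramp the push.

```bash
python3 - <<'E'
from h import *
s=get_state();print(loc(),frc());tg(B+.0821*U(),YAW)
E
```

```text
[-1.16512145e-02  8.19630465e+01 -6.95766424e-02] [-0.49611513  1.85382947 -2.43536174]
d [ 0.     -0.0005 -0.0002] w [-0.0004 -0.      0.    ] mm 0.15 deg 0.08
```

play_rows:
  deltas:
    - [[1,0,0.003,0,0,0,0],[1,0,0.005,0,0,0,0],[1,0,0.007,0,0,0,0],[1,0,0.007,0,0,0,0]]

```text
clock: 22.88
tool_pos: [0.5401, -0.0831, 0.0749]
eef_rot: [0.992, -0.124, 0.002, -0.002]
contact_force: [0.7, 6.4, -2.8]
opening: 0.197
```

```bash
python3 - <<'E'
from h import *
s=get_state();print(loc(),frc(),s['moment']);tg(B+.0821*U(),YAW)
E
```

```text
[-6.20725474e-03  8.18494774e+01 -8.99686042e-02] [-0.90552879  6.34377877 -2.780396  ] [ 1.10498469 -0.11159889  0.01683013]
d [ 0.     -0.0008 -0.0003] w [-0.0012 -0.0001  0.0006] mm 0.27 deg 0.24
```

play_rows:
  deltas:
    - [[1,0,0.008,-0.0003,-0.0012,0,0.0006],[1,0,0.0095,-0.0003,-0.0012,0,0.0006],[1,0,0.011,-0.0003,-0.0012,0,0.0006],[1,0,0.011,-0.0003,-0.0012,0,0.0006],[1,0,0.011,-0.0003,-0.0012,0,0.0006]]

```text
clock: 23.5
tool_pos: [0.5401, -0.0831, 0.075]
eef_rot: [0.992, -0.123, 0.002, -0.002]
contact_force: [1.3, 7.4, -2.2]
opening: 0.197
```

```bash
python3 - <<'E'
from h import *
s=get_state();print(loc(),frc(),s['moment']);tg(B+.0818*U(),YAW)
E
```

```text
[-2.17329201e-02  8.18225278e+01 -3.05254504e-02] [-0.5327714   7.53777149 -2.20160392] [ 1.5561421  -0.13895237 -0.05796921]
d [ 0.0001  0.0001 -0.0001] w [-0.0012 -0.0001  0.0009] mm 0.04 deg 0.27
```

play_rows:
  deltas:
    - [[1,0,0.012,0,-0.0014,0,0.001],[1,0,0.0135,0,-0.0014,0,0.001],[1,0,0.0135,0,-0.0014,0,0.001],[1,0,0.0135,0,-0.0014,0,0.001],[1,0,0.0135,0,-0.0014,0,0.001]]

```text
clock: 24.12
tool_pos: [0.5401, -0.0831, 0.0749]
eef_rot: [0.992, -0.123, 0.002, -0.002]
contact_force: [1.6, 8.8, -3.7]
opening: 0.198
```

```bash
python3 - <<'E'
from h import *
s=get_state();print(loc(),frc(),s['moment']);tg(B+.0818*U(),YAW)
E
```

```text
[-6.12696090e-02  8.18161979e+01 -6.64105204e-02] [-0.61866324  8.93335718 -3.67204986] [ 1.79510159 -0.2847058  -0.07222516]
d [ 0.0002  0.0001 -0.0002] w [-0.0013 -0.0001  0.001 ] mm 0.09 deg 0.29
```

play_rows:
  deltas:
    - [[1,0,0.015,0,-0.0015,0,0.0012],[1,0,0.015,0,-0.0015,0,0.0012],[1,0,0.015,0,-0.0015,0,0.0012],[1,0,0.015,0,-0.0015,0,0.0012],[1,0,0.015,0,-0.0015,0,0.0012]]

```text
clock: 24.75
tool_pos: [0.5401, -0.0832, 0.0749]
eef_rot: [0.992, -0.123, 0.002, -0.003]
contact_force: [2.4, 10.3, -2.8]
opening: 0.197
```

```bash
python3 - <<'E'
from h import *
s=get_state();print(loc(),frc(),s['moment']);tg(B+.0818*U(),YAW)
E
```

```text
[-1.79740237e-02  8.17621129e+01 -8.92993769e-02] [-0.229451   10.52806834 -2.79073297] [ 1.91379427 -0.26089334 -0.02315062]
d [ 0.0001 -0.0001 -0.0003] w [-0.0014 -0.0002  0.001 ] mm 0.1 deg 0.32
```

play_rows:
  deltas:
    - [[1,0,0.0147,0,-0.0015,0,0.0011],[1,0,0.0147,0,-0.0015,0,0.0011],[1,0,0.0147,0,-0.0015,0,0.0011],[1,0,0.0147,0,-0.0015,0,0.0011],[1,0,0.0147,0,-0.0015,0,0.0011]]

```text
clock: 25.38
tool_pos: [0.5401, -0.0831, 0.0749]
eef_rot: [0.992, -0.123, 0.002, -0.003]
contact_force: [1.7, 10.4, -2.8]
opening: 0.196
```

play_rows:
  deltas:
    - [[1,0,0.0147,0,-0.0015,0,0.0011],[1,0,0.0147,0,-0.0015,0,0.0011],[1,0,0.0147,0,-0.0015,0,0.0011],[1,0,0.0147,0,-0.0015,0,0.0011],[1,0,0.0147,0,-0.0015,0,0.0011]]

```text
clock: 26.0
tool_pos: [0.5401, -0.0831, 0.0749]
eef_rot: [0.992, -0.123, 0.002, -0.003]
contact_force: [1.5, 10.6, -3.2]
opening: 0.196
```

play_rows:
  deltas:
    - [[1,0,0.0147,0,-0.0015,0,0.0011],[1,0,0.0147,0,-0.0015,0,0.0011],[1,0,0.0147,0,-0.0015,0,0.0011],[1,0,0.0147,0,-0.0015,0,0.0011],[1,0,0.0147,0,-0.0015,0,0.0011]]

```text
clock: 26.62
tool_pos: [0.5401, -0.0831, 0.0749]
eef_rot: [0.992, -0.123, 0.002, -0.003]
contact_force: [2.2, 8.8, -1.8]
opening: 0.194
```

```bash
python3 - <<'E'
from h import *
s=get_state();print(loc(),frc(),s['moment']);tg(B+.0818*U(),YAW)
c=lambda i,x,y,w,h,s: cv2.resize(i[y:y+h,x:x+w],None,fx=s,fy=s,interpolation=cv2.INTER_CUBIC)
a=vision.snapshot('scene')[:,:,::-1];b=vision.snapshot('wrist')[:,:,::-1]
cv2.imwrite('pics/z12.png',np.hstack([c(a,160,290,60,60,7),c(b,240,90,160,180,420/180.)[:, :380]]))
E
```

```text
[-7.36242605e-02  8.17814467e+01 -1.26715902e-01] [-0.08335762  9.01730684 -1.83822211] [ 1.89541876 -0.23988554 -0.03285487]
d [ 0.0002 -0.0001 -0.0004] w [-0.0018 -0.0003  0.0014] mm 0.15 deg 0.41
```

View pics/z12.png

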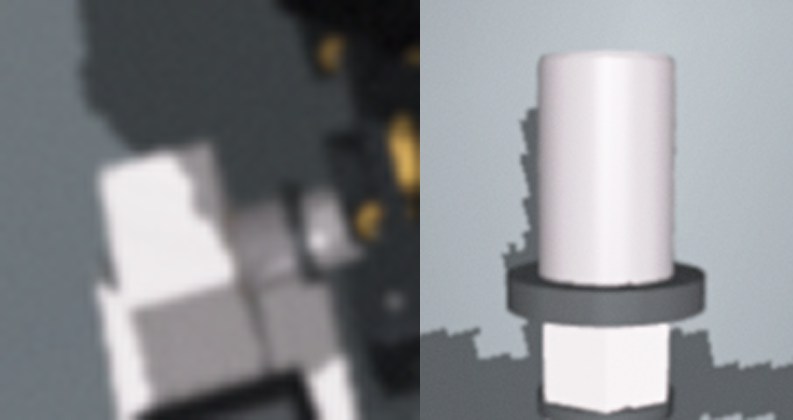

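The no-go face sits flat on the mouth with no entry, and I held about 10 N for roughly 2 s. Now I back off and return to the rest.

play_rows:
  deltas:
    - [[1,0,-0.005,0,-0.0018,0,0.0014],[1,0,-0.03,0,-0.0018,0,0.0014],[1,0,-0.08,-0.03,-0.0018,0,0.0014],[1,0,-0.14,-0.13,-0.0018,0,0.0014],[1,0,-0.2,-0.26,-0.0018,0,0.0014]]

```text
clock: 27.35
tool_pos: [0.5539, -0.0241, 0.154]
eef_rot: [0.992, -0.125, 0.001, -0.0]
contact_force: [-0.3, -0.7, -2.3]
opening: 0.191
```

```bash
python3 - <<'E'
from h import *
s=get_state();print(loc(),s['clock'],s['contact_force']);tg([.5666,.158,.15],ang(GR))
E
```

```text
[ -1.29102679 142.35622969  79.0175355 ] 27.35 [-0.31665756 -0.68818146 -2.25558116]
d [-0.1089 -0.5988  0.0137] w [ 0.0003  0.0001 -0.0941] mm 182.64 deg 16.95
```

play_rows:
  deltas:
    - [[1,-0.02,-0.13,0,0,0,-0.022],[1,-0.045,-0.28,0,0,0,-0.045],[1,-0.07,-0.43,0,0,0,-0.07],[1,-0.095,-0.55,0,0,0,-0.094],[1,-0.109,-0.599,0.01,0,0,-0.094]]

```text
clock: 27.98
tool_pos: [0.5663, 0.1617, 0.1516]
eef_rot: [1.0, 0.024, 0.001, -0.001]
contact_force: [-0.5, 0.4, -2.9]
opening: 0.196
```

play_rows:
  deltas:
    - [[1,0,0,0,0,0,0],[1,0,0,0,0,0,0]]

```text
clock: 28.22
tool_pos: [0.5664, 0.1597, 0.1517]
eef_rot: [1.0, 0.023, 0.001, -0.0]
contact_force: [-0.3, 0.0, -3.5]
opening: 0.199
```

```bash
python3 - <<'E'
from h import *
s=get_state();print(s['tool_pos'],s['clock'],s['contact_force'],abs(s['qd']).max());tg([.5666,.158,.065],ang(GR))
w=vision.snapshot('wrist')[:,:,::-1];cv2.imwrite('pics/w13.png',w)
E
```

```text
[0.56635068 0.1596767  0.15171505] 28.225 [-0.33002021  0.01830339 -3.49573148] 0.014054872719091553
d [-2.00e-04  5.80e-03  2.89e-01] w [ 0.0002 -0.0001  0.    ] mm 86.73 deg 0.04
```

View pics/w13.png

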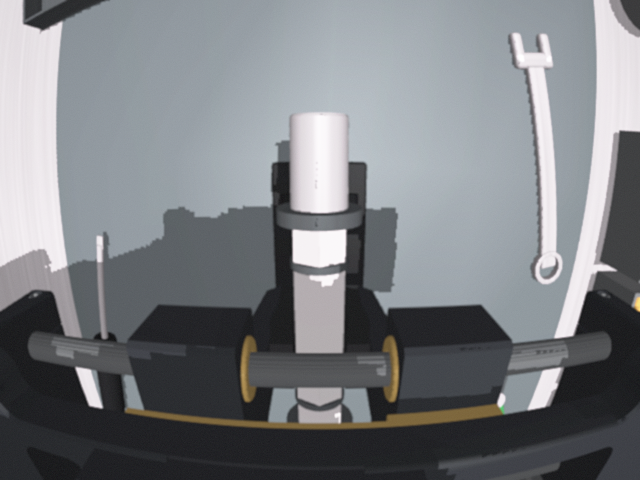

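play_rows:
  deltas:
    - [[1,0,0.003,0.08,0,0,0],[1,0,0.0058,0.18,0,0,0],[1,0,0.0058,0.25,0,0,0],[1,0,0.0058,0.28,0,0,0],[1,0,0.0058,0.289,0,0,0]]

```text
clock: 28.9
tool_pos: [0.567, 0.1566, 0.0649]
eef_rot: [1.0, 0.022, 0.001, 0.0]
contact_force: [0.2, -0.1, -3.4]
opening: 0.195
```

```bash
python3 - <<'E'
from h import *
s=get_state();print(s['tool_pos'],s['clock'],s['contact_force']);tg([.5666,.158,.048],ang(GR))
E
```

```text
[0.56701057 0.15659661 0.06493031] 28.9 [ 0.1969031  -0.12892916 -3.37980079]
d [-0.0013 -0.0047  0.0564] w [ 0.0004 -0.0001 -0.0006] mm 16.99 deg 0.14
```

play_rows:
  deltas:
    - [[1,-0.0013,-0.0047,0.015,0.0004,0,-0.0006],[1,-0.0013,-0.0047,0.03,0.0004,0,-0.0006],[1,-0.0013,-0.0047,0.043,0.0004,0,-0.0006],[1,-0.0013,-0.0047,0.052,0.0004,0,-0.0006],[1,-0.0013,-0.0047,0.056,0.0004,0,-0.0006]]

```text
clock: 29.52
tool_pos: [0.5666, 0.1581, 0.048]
eef_rot: [1.0, 0.023, 0.001, -0.001]
contact_force: [-0.1, -1.0, -3.1]
opening: 0.193
```

```bash
python3 - <<'E'
from h import *
s=get_state();print(s['tool_pos'],s['clock'],s['contact_force']);tg([.5666,.158,.0454],ang(GR))
E
```

```text
[0.56655937 0.1580541  0.0479983 ] 29.525 [-0.08522822 -0.97015371 -3.14067331]
d [0.0001 0.0002 0.0087] w [ 0. -0.  0.] mm 2.6 deg 0.01
```

play_rows:
  deltas:
    - [[1,0,0,0.0025,0,0,0],[1,0,0,0.005,0,0,0],[1,0,0,0.007,0,0,0],[1,0,0,0.0087,0,0,0],[1,0,0,0.0095,0,0,0]]

```text
clock: 30.15
tool_pos: [0.5666, 0.158, 0.0451]
eef_rot: [1.0, 0.023, 0.001, -0.001]
contact_force: [-0.3, -0.2, -1.6]
opening: 0.192
```

```bash
python3 - <<'E'
from h import *
s=get_state();print(s['tool_pos'],s['clock'],s['contact_force'],s['moment']);tg([.5666,.158,.0451],ang(GR))
E
```

```text
[0.56655772 0.15802071 0.04514161] 30.15 [-0.25625743 -0.17748682 -1.5618582 ] [-0.05520129  0.09486897  0.02802214]
d [0.0001 0.0001 0.0001] w [ 0. -0. -0.] mm 0.06 deg 0.01
```

play_rows:
  deltas:
    - [[1,0,0,0.0012,0,0,0],[1,0,0,0.0012,0,0,0],[0.5,0,0,0.0005,0,0,0],[0,0,0,0.0005,0,0,0],[-0.5,0,0,0.0005,0,0,0]]

```text
clock: 30.78
tool_pos: [0.5668, 0.1581, 0.0451]
eef_rot: [1.0, 0.023, 0.001, -0.001]
contact_force: [-0.2, 0.2, 0.2]
opening: 0.451
```

play_rows:
  deltas:
    - [[-0.5,0,0,0,0,0,0],[-0.5,0,0,0,0,0,0],[-0.5,0,0,0,0,0,0],[-0.5,0,0,0,0,0,0],[-0.5,0,0,0,0,0,0]]

```text
clock: 31.4
tool_pos: [0.5667, 0.158, 0.0451]
eef_rot: [1.0, 0.023, 0.001, -0.001]
contact_force: [-0.3, 0.5, -0.6]
opening: 0.746
```

```bash
python3 - <<'E'
from h import *
s=get_state();print(s['tool_pos'],s['clock'],s['contact_force'],s['opening'])
w=vision.snapshot('wrist')[:,:,::-1];cv2.imwrite('pics/w14.png',w)
E
```

```text
[0.5667475  0.15802853 0.04505693] 31.4 [-0.25976203  0.49563715 -0.63205629] 0.7457954931774002
```

View pics/w14.png

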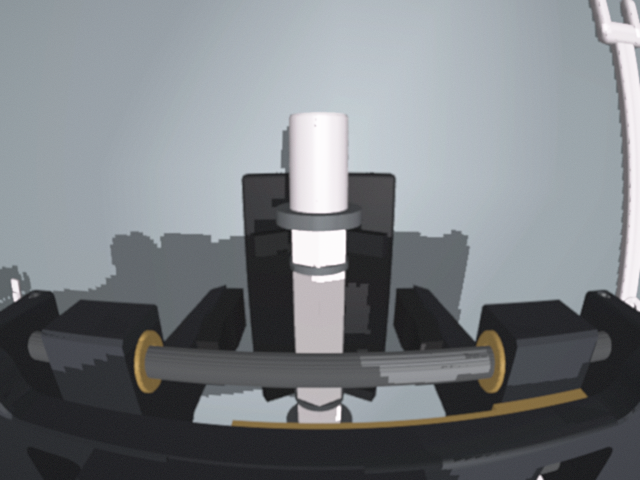

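The fingers are open and clear on both sides, and the gauge lies in the V's at columns 290 to 348. I retreat straight up.

play_rows:
  deltas:
    - [[-0.5,0,0,-0.05,0,0,0],[-0.5,0,0,-0.17,0,0,0],[-0.5,0,0,-0.33,0,0,0],[-0.5,0,0,-0.48,0,0,0],[-0.5,0,0,-0.5,0,0,0]]

```text
clock: 32.08
tool_pos: [0.5683, 0.1583, 0.1993]
eef_rot: [1.0, 0.023, 0.005, -0.002]
contact_force: [-0.3, 0.5, -0.7]
opening: 0.752
```

play_rows:
  deltas:
    - [[-0.5,0,0,0,0,0,0],[-0.5,0,0,0,0,0,0],[-0.5,0,0,0,0,0,0]]

```text
clock: 32.45
tool_pos: [0.5677, 0.1581, 0.1982]
eef_rot: [1.0, 0.023, 0.004, -0.001]
contact_force: [-1.0, 0.2, -0.1]
opening: 0.748
```

```bash
python3 - <<'E'
from h import *
s=get_state();print(s['tool_pos'],s['clock'],s['contact_force'],s['opening'],abs(s['qd']).max())
w=vision.snapshot('wrist')[:,:,::-1];a=vision.snapshot('side')[:,:,::-1]
c=lambda i,x,y,w,h,s: cv2.resize(i[y:y+h,x:x+w],None,fx=s,fy=s,interpolation=cv2.INTER_CUBIC)
cv2.imwrite('pics/w15.png',np.hstack([c(w,160,80,320,300,1.25),c(a,240,180,320,300,1.25)]))
E
```

```text
[0.5676829  0.15813008 0.19821957] 32.45 [-1.00509507  0.20733143 -0.09398375] 0.7482942489257602 0.001935231413694911
```

View pics/w15.png

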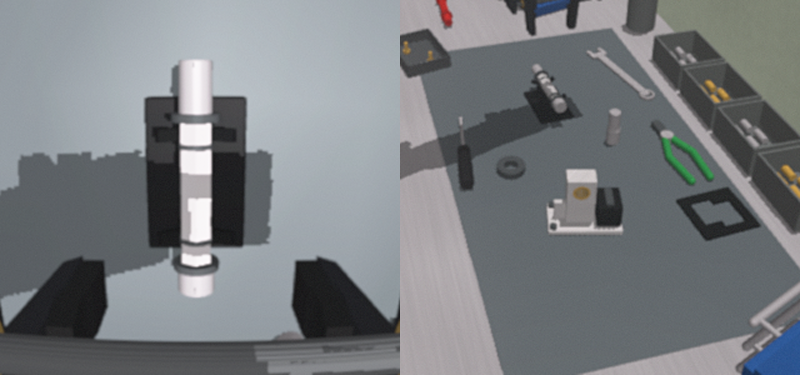

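The gauge lies square in the rest and the other parts are where they were. I hand in.

```bash
python3 -c "
from plant import r
print(r.finish_job())"
```

```text
the job is handed in; nothing more can be done
None
```

The bushing check is done and handed in at about 32.5 s of the 72 s allowed; the hand-in reported no verdict.

- **Go end:** It slid in from the -y face with no side force. The collar came to bear on the bushing face and I held it there at 8 to 10.5 N for about 3 s.
- **No-go end:** I pressed it against the +y mouth, centred to within a few tenths of a millimetre by my measurements. I held 8.8 to 10.6 N for about 2 s and it did not enter. It touched at 82.1 mm, where the go-end reading predicted.
- **Forces:** The highest push I read was 10.6 N. I only sampled the force at the end of each move, so brief peaks between readings were not seen.
- **Return:** The gauge lies in the V-rest, released, the same way round as before. The last wrist and side pictures show it seated straight. The bench parts visible in the side picture are where they were, and the gripper stands clear above the rest.

The force readings wavered by about 1 N, so single readings during both holds dipped to about 9 N. The housing yaw differed between cameras, -0.22 rad from scene and side against -0.25 to -0.26 rad from the wrist. I used -0.25 rad, and the free insertion and the touch position agreed with it.

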